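# Load the drying station of an electronics repair bench

### The job

Load the drying station: first throw the blower's lever into the red notch (off), and leave it there while you hang every parts basket by its bail on a hook of the rack, one per hook, and lay both circuit boards flat in the bays of the sloped rack, one per bay, heat sink up. Only when everything hangs and lies still, throw the lever into the green notch (dry). Do not tip the baskets and leave the bottle, suction cup and mouse alone.

Things in the scene. Friction and masses are not known exactly. Their poses are not given: they have to be found in the camera images.
- basket_blue: open aluminium basket 70 (x) x 110 (y) x 50 mm high with a fixed upright blue bail; origin at the centre of its underside, z up. The bail is a 10 mm round bar: uprights at y = +-47 mm, x = 0, and a straight top bar along y, centre line 115 mm above the underside (60 mm of open window below it). Either way round is the same. May be absent
- bar_blue (a point): middle of the blue basket's top bar, on the bar's centre line; axes as the basket's. Absent with its basket
- basket_yellow: open aluminium basket 70 (x) x 110 (y) x 50 mm high with a fixed upright yellow bail; origin at the centre of its underside, z up. The bail is a 10 mm round bar: uprights at y = +-47 mm, x = 0, and a straight top bar along y, centre line 115 mm above the underside (60 mm of open window below it). Either way round is the same. May be absent
- bar_yellow (a point): middle of the yellow basket's top bar, on the bar's centre line; axes as the basket's. Absent with its basket
- basket_red: open aluminium basket 70 (x) x 110 (y) x 50 mm high with a fixed upright red bail; origin at the centre of its underside, z up. The bail is a 10 mm round bar: uprights at y = +-47 mm, x = 0, and a straight top bar along y, centre line 115 mm above the underside (60 mm of open window below it). Either way round is the same. May be absent
- bar_red (a point): middle of the red basket's top bar, on the bar's centre line; axes as the basket's. Absent with its basket
- board_a: green circuit board 90 (x) x 80 (y) x 6 mm with an aluminium heat sink in the middle of its upper side, 36 (x) x 30 (y) mm, its top 30 mm above the board's underside; origin at the centre of the underside, z out of the component side
- board_b: blue circuit board 90 (x) x 80 (y) x 6 mm with an aluminium heat sink in the middle of its upper side, 36 (x) x 30 (y) mm, its top 30 mm above the board's underside; origin at the centre of the underside, z out of the component side
- hook_rack: fixed drip rack, 150 x 400 mm tray 6 mm thick with three steel posts 8 mm thick, each carrying an upturned 8 mm hook that points along the rack's own -x (towards the robot); origin under the middle hook, at table height. Posts stand 66 mm behind the seats (+x), 240 mm tall; a cross bar joins them 130 mm up
- hook_1 (a point): seat of the hook at y = -140 mm of the rack: where the centre line of a seated basket bar lies, 229 mm above the table; the 8 mm hook wire is just under it. The hook's tip is 30 mm in front (rack -x) of the seat and its top is 18 mm higher than the seat; axes as the rack's
- hook_2 (a point): seat of the hook at y = 0 mm of the rack: where the centre line of a seated basket bar lies, 229 mm above the table; the 8 mm hook wire is just under it. The hook's tip is 30 mm in front (rack -x) of the seat and its top is 18 mm higher than the seat; axes as the rack's
- hook_3 (a point): seat of the hook at y = 140 mm of the rack: where the centre line of a seated basket bar lies, 229 mm above the table; the 8 mm hook wire is just under it. The hook's tip is 30 mm in front (rack -x) of the seat and its top is 18 mm higher than the seat; axes as the rack's
- slope: fixed white sloped plate of the drying rack, 125 (x) x 218 (y) mm, rising 20 degrees away from the robot; origin at the middle of its upper face (75 mm above the table), x up the slope, z square out of the plate. An orange lip 12 mm high closes the lower end (inner face at x = -56.5 mm); grey ribs 6 mm wide and 10 mm high at y = -106, 0 and 106 mm part it into two bays 100 mm wide
- bay_1 (a point): middle of the bay at y = -53 mm of the slope, on its upper face; axes as the slope's
- bay_2 (a point): middle of the bay at y = +53 mm of the slope, on its upper face; axes as the slope's
- blower: fixed grey bench blower, box 120 (x) x 105 (y) x 80 mm high, origin at the centre of its underside; the lever swings along its x axis
- lever (a joint): angle of the blower's lever: 0 upright, positive leaning to the blower's +x, stops at -0.62 and 0.62; it stays where it is left. It turns about the blower's y axis at 78 mm above the table
- lever_knob (a point): centre of the lever's black ball knob, 28 mm across, 110 mm from the lever's pivot
- seat_red (a point): where the centre of the knob is when the lever is in the red notch (lever at +0.42 or -0.42: which one is red varies). The notch is marked by a red fork beside the lever, 36 mm to the blower's +y, 34 mm wide, its prongs' tops 12 mm lower than this point
- seat_green (a point): where the centre of the knob is when the lever is in the green notch (lever at +0.42 or -0.42: which one is green varies). The notch is marked by a green fork beside the lever, 36 mm to the blower's +y, 34 mm wide, its prongs' tops 12 mm lower than this point
- flux_bottle: green bottle with a white label and a red cap, 48 mm across, 130 mm tall; leave alone
- suction_cup: orange suction cup with a bar grip, 60 mm across, 43 mm tall; leave alone
- mouse: black computer mouse 100 x 60 x 26 mm; leave alone

How it is judged:
On the way, in this order (a step that is already met when the one before it is completed fails the run):
1. the lever is in the red notch (distance between lever_knob and seat_red below 0.011 m), for 0.2 s.
2. with the lever still in the red notch, every basket hangs on a hook and both boards lie flat in the bays, released and at rest (distance between lever_knob and seat_red below 0.011 m and (distance between bar_blue and hook_1 below 0.018 m or distance between bar_blue and hook_2 below 0.018 m or distance between bar_blue and hook_3 below 0.018 m) and angle between each of basket_blue, basket_yellow, basket_red's own z axis and vertical below 0.3 rad and contact force between the fingers and basket_blue below 0.3 N and linear speed of each of basket_blue, basket_yellow, basket_red, board_a, board_b below 0.05 m/s and (distance between bar_yellow and hook_1 below 0.018 m or distance between bar_yellow and hook_2 below 0.018 m or distance between bar_yellow and hook_3 below 0.018 m) and contact force between the fingers and basket_yellow below 0.3 N and (distance between bar_red and hook_1 below 0.018 m or distance between bar_red and hook_2 below 0.018 m or distance between bar_red and hook_3 below 0.018 m) and contact force between the fingers and basket_red below 0.3 N and z of board_a in the frame of slope between -0.004 and 0.005 m and x of board_a in the frame of slope between -0.018 and 0.024 m and y of board_a in the frame of slope between -0.075 and 0.075 m and angle between the z axis of each of board_a, board_b and the z axis of slope, either way round below 0.08 rad and contact force between the fingers and board_a below 0.3 N and z of board_b in the frame of slope between -0.004 and 0.005 m and x of board_b in the frame of slope between -0.018 and 0.024 m and y of board_b in the frame of slope between -0.075 and 0.075 m and contact force between the fingers and board_b below 0.3 N), for 0.3 s.
3. the lever is in the green notch (distance between lever_knob and seat_green below 0.011 m), for 0.2 s.
At the end, for the whole second after the job is handed in: The knob is within 11 mm of its place in the green notch; each basket present hangs with the middle of its bar within 18 mm of a hook's seat and tilted less than 0.3 rad; each board lies flat (within 0.08 rad and 5 mm of the slope's face) in a bay; all released and at rest (distance between lever_knob and seat_green below 0.011 m and (distance between bar_blue and hook_1 below 0.018 m or distance between bar_blue and hook_2 below 0.018 m or distance between bar_blue and hook_3 below 0.018 m) and angle between each of basket_blue, basket_yellow, basket_red's own z axis and vertical below 0.3 rad and contact force between the fingers and basket_blue below 0.3 N and linear speed of each of basket_blue, basket_yellow, basket_red, board_a, board_b below 0.05 m/s and (distance between bar_yellow and hook_1 below 0.018 m or distance between bar_yellow and hook_2 below 0.018 m or distance between bar_yellow and hook_3 below 0.018 m) and contact force between the fingers and basket_yellow below 0.3 N and (distance between bar_red and hook_1 below 0.018 m or distance between bar_red and hook_2 below 0.018 m or distance between bar_red and hook_3 below 0.018 m) and contact force between the fingers and basket_red below 0.3 N and z of board_a in the frame of slope between -0.004 and 0.005 m and x of board_a in the frame of slope between -0.018 and 0.024 m and y of board_a in the frame of slope between -0.075 and 0.075 m and angle between the z axis of each of board_a, board_b and the z axis of slope, either way round below 0.08 rad and contact force between the fingers and board_a below 0.3 N and z of board_b in the frame of slope between -0.004 and 0.005 m and x of board_b in the frame of slope between -0.018 and 0.024 m and y of board_b in the frame of slope between -0.075 and 0.075 m and contact force between the fingers and board_b below 0.3 N); the robot touches nothing.
It fails at once if the bottle is disturbed (moved over 30 mm) (distance of flux_bottle from where it was at the start of the episode above 0.03 m).
It fails at once if the suction cup is disturbed (moved over 30 mm) (distance of suction_cup from where it was at the start of the episode above 0.03 m).
It fails at once if the computer mouse is disturbed (moved over 30 mm) (distance of mouse from where it was at the start of the episode above 0.03 m).
It fails at once if a basket is tipped over 50 degrees and spills its parts (angle between any of basket_blue, basket_yellow, basket_red's own z axis and vertical above 0.87 rad).
Of basket_blue, basket_yellow, basket_red only 2 to 3 are there at a start; the rules pass over those that are not, and their reading is None.
At some moment in a run one of board_a, board_b may be knocked a few centimetres aside while the robot is not near it.
It also fails if it takes over 210 s, if anything falls off the work surface, if the arm or the gripper's body presses on something with over 40 N, if the wrist force passes 120 N, or if a joint passes its speed limit or range.

### The arm

A 6-joint arm with a two-finger parallel gripper is mounted at the origin on the work surface. World frame = base frame: x ahead of the robot, y to its left, z up, the work surface at z = 0. Lengths are in m, angles in rad, forces in N, time in s.
With the tool pointing down it reaches from about 0.375 to 0.9 m from the base axis. Payload 3.1 kg.
Tool frame: the origin (TCP) lies between the finger pads; the fingertips stand 19 mm ahead of it and the grasp point (between the pads) is the TCP; z points along the fingers, y is the line along which they close (so a half turn about z gives the same grasp; the last joint's range is limited). The gripper opens to 87 mm and grips with 3 to 60 N. Pads are 19 mm wide; open, the fingers measure 117 mm over their backs; the gripper's body (75 mm by 190 mm) begins 51 mm behind the grasp point.
Start: joints at [1.038, 0.527, 1.433, -0, 1.181, -0.178], TCP at [0.217, 0.586, 0.242] pointing down, gripper open.
Joint ranges: [-3.08, 3.08], [-0.75, 2.2], [0.22, 2.44], [-1.43, 4.57], [0, 2.65], [-2.85, 2.85]. Speed limits (rad/s): [2.79, 2.79, 3.14, 3.14, 3.14, 3.14].

### API

Orientations are given as a unit quaternion [x, y, z, w].
In Python, from rig import telemetry, viewer, hand_in gives the robot as it stands. The module is installed in compiled form; this text tells all that it offers.
- The arm moves only by the shell command python3 -m creep 'ROWS' [FORCE]. ROWS is JSON, a list of rows, each an object with "translation": the shift along the tool's x, y, z in mm, a list of three; "roll": the turn about the tool's z in degrees; "gripper": the finger opening in mm, from 0 to 87. In form: [{"translation": [tx, ty, tz], "roll": roll, "gripper": gripper}, ...]. A call has 1 to 5 rows; each row is the pose to reach, as a shift and turn from the pose commanded when the call began, along the tool's axes at that moment; what a row does not reach only later rows make up. A row lasts 1/12 s, in which the tool goes at most 41.7 mm and 7.16 degrees, less where a joint would pass 70% of its speed; a pose out of reach is approached as far as the arm can. A call with a gripper value outside its range is refused whole. The fingers move at their own pace and stop on an object; FORCE is the grip in N (left out, the last holds). Time passes only in rows, so rows that repeat a pose let the fingers close. It gives the time, the measured TCP pose, the force, the opening and the grip force at its end, in the units of the state.
- telemetry.get_obs(): the state, without advancing time (a new reading comes with each control period).
- viewer.camera(name): name is "scene" or "top" or "wrist"; returns the picture (400x640x3 uint8, blue, green, red); there is no depth.
- viewer.camera_info(name): a dict with "intrinsics" (3x3 intrinsics, pixels), "k1" (the pictures are not rectified: a ray, as slopes to the right and down, at radius r is drawn at 1 + k1 r^2 times it, then the intrinsics apply), "rvec" (rotation vector, rad) and "tvec" (3), from world to camera coordinates, as OpenCV has them; the wrist camera has in their place "hand_eye" (4x4, takes a point from camera to tool coordinates, whose origin is the TCP and whose axes are the flange's). Camera axes: x right, y down, z forward; pixel columns grow to the right and rows downward; lengths in m; the calibration is good to about 2 mm. A picture is of the moment at which its call begins: read the wrist's pose just before it. camera_info takes no time and is no camera call.
- hand_in(): hands the job in; it is judged then, once.
Trained networks look in the newest picture that a camera, given by its name, has taken for a name from the list of things; names that differ only in an ending like _2 or _b are one class to them, and where a whole thing is asked for, a point or a joint stands for the part that bears it (a point fixed in the world has none). Each returns a list of dicts, best first, with "p" (0 to 1); they miss things now and then, are a little off and sometimes report something else, mostly with a low value. They report only what shows in the picture. A call takes as long as a camera call.
- viewer.recognise(camera, thing): "bbox" ([left, top, width, height] in pixels, round what is visible of it).
The state is a dict: "time": time; "q": joint angles; "joint_velocities": joint speeds; "joint_torque": joint torques, N m; "position": TCP position; "tool_rot": TCP orientation; "ft_force": force on the tool from outside, world axes, zero at the start; "moment": the same for the moment, N m; "grip_width": finger opening in m; "grip_force": force on a finger pad.
Only numpy, scipy, OpenCV 4.12 (cv2) and the standard library are available. Lean on these libraries where they do the work, as an engineer would, in place of code of your own. Each camera call takes 0.05 s, during which the arm holds its last target. There are 200 camera calls.

## Working session

There is one attempt and no reset: what is moved stays moved. The work goes in short steps, Python scripts to look and compute and a shell command to move; the robot and the scene stay as the last step left them, time stands still between calls to the robot, and variables do not carry over. Pictures are saved under pics/ and viewed, at most 14 in all, crops included, and the job is handed in when it is done.

```bash
mkdir -p pics; ls; cat > h.py <<'E'
import numpy as np, cv2, json
from scipy.spatial.transform import Rotation as R
from rig import telemetry, viewer
E
python3 - <<'E'
from h import *
for n in ("scene","top","wrist"):
    cv2.imwrite(f"pics/{n}0.png",viewer.camera(n)); i=viewer.camera_info(n); print(n,i)
    if n!="wrist":
        for t in ("basket_blue","board_a","hook_rack","slope","blower","lever_knob","flux_bottle","suction_cup","mouse","hook_1"):
            try: print(t,[(np.round(d["bbox"]).astype(int).tolist(),round(d["p"],2)) for d in viewer.recognise(n,t)])
            except Exception as e: print(t,e)
s=telemetry.get_obs();print(s)
E
```

```text
pics
scene {'intrinsics': array([[378.28701574,   0.        , 317.52693463],
       [  0.        , 378.28701574, 197.0903469 ],
       [  0.        ,   0.        ,   1.        ]]), 'k1': -0.07457018408242784, 'rvec': array([ 2.14224198,  0.53234733, -0.29933078]), 'tvec': array([-0.53407067,  0.00849231,  1.48912064])}
basket_blue [([249, 205, 36, 46], 0.69)]
board_a [([224, 248, 36, 26], 0.63), ([304, 173, 21, 14], 0.59), ([302, 135, 72, 123], 0.26)]
hook_rack [([299, 136, 74, 120], 0.9)]
slope [([242, 245, 80, 62], 0.61)]
blower [([172, 244, 56, 72], 0.84)]
lever_knob [([180, 244, 22, 35], 0.5), ([189, 239, 14, 29], 0.27)]
flux_bottle [([369, 234, 17, 39], 0.79)]
suction_cup [([214, 335, 24, 24], 0.83)]
mouse [([358, 164, 20, 15], 0.66), ([299, 141, 74, 114], 0.2)]
hook_1 [([300, 144, 76, 110], 0.9), ([183, 246, 19, 32], 0.47)]
top {'intrinsics': array([[468.30739322,   0.        , 320.69301232],
       [  0.        , 468.30739322, 196.40490148],
       [  0.        ,   0.        ,   1.        ]]), 'k1': -0.065878784229251, 'rvec': array([ 2.15601228, -2.20510473,  0.05128901]), 't
[... 1156 characters left out ...]
ay([ 1.03746635e+00,  5.27453995e-01,  1.43267128e+00,  6.61412079e-06,
        1.18139018e+00, -1.78490316e-01]), 'joint_velocities': array([-2.31364189e-04,  4.38839980e-05, -2.64923154e-04,  4.27811529e-04,
       -2.46887190e-03, -1.58988634e-03]), 'joint_torque': array([ 1.07159052e-03, -4.40022182e+01, -1.76985240e+01,  6.35185861e-02,
        5.04129601e-02, -5.20501658e-06]), 'position': array([0.21711363, 0.58607446, 0.24158586]), 'tool_rot': array([1.76491731e-01, 9.84302122e-01, 3.72461402e-05, 1.05818205e-05]), 'ft_force': array([ 0.34301313,  0.23815771, -0.03611959]), 'moment': array([-0.00020655,  0.00678446,  0.02561204]), 'grip_force': 0.0, 'grip_width': 0.08669980186561016}
```

```bash
python3 - <<'E'
from h import *
a=cv2.imread("pics/top0.png")[100:300,150:490]; cv2.imwrite("pics/top0c.png",cv2.resize(a,None,fx=2.35,fy=2.35,interpolation=cv2.INTER_CUBIC))
a=cv2.imread("pics/scene0.png")[120:370,160:430]; cv2.imwrite("pics/scene0c.png",cv2.resize(a,None,fx=2.4,fy=2.4,interpolation=cv2.INTER_CUBIC))
E
```

```text
(no output)
```

View pics/top0c.png

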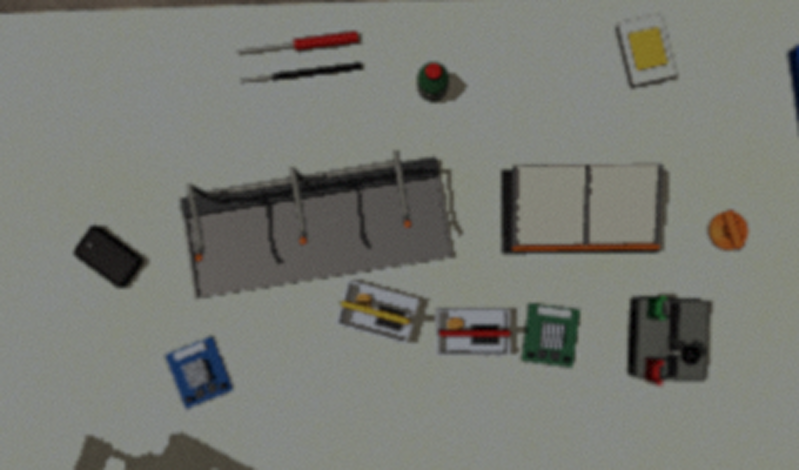

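View pics/scene0c.png

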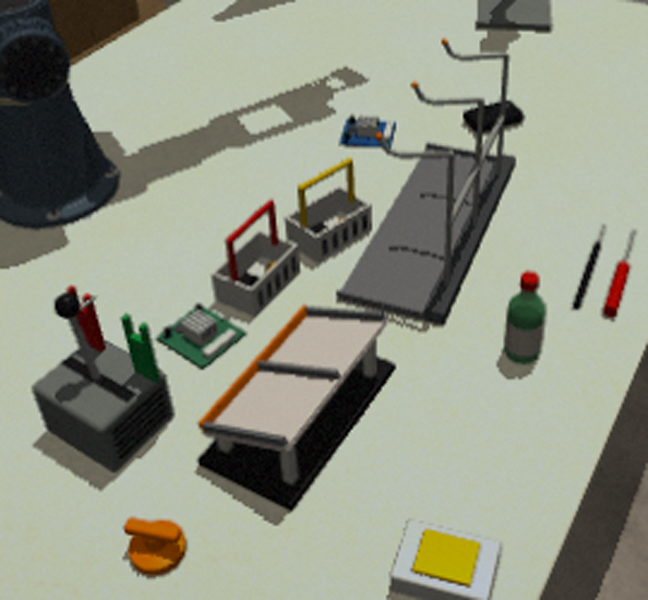

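The top crop shows the scene with image up = world +x and left = +y. There are two baskets, yellow at about (376,312) and red at about (477,333). The green board is at (551,335), the blue board at (200,372), and the hook tips are at (199,258), (304,240) and (407,224). The slope spans (513–662, 165–250). The knob is at (690,352), with the red fork on the near side and the green fork on the far side. The scene crop agrees, and the blue basket is absent.

```bash
cat >> h.py <<'E'
def cam(n,obs=None):
    i=viewer.camera_info(n)
    if n=="wrist":
        T=np.eye(4);T[:3,:3]=R.from_quat(obs["tool_rot"]).as_matrix();T[:3,3]=obs["position"]
        T=T@i["hand_eye"]
    else:
        Rm=R.from_rotvec(i["rvec"]).as_matrix();T=np.eye(4);T[:3,:3]=Rm.T;T[:3,3]=-Rm.T@i["tvec"]
    return i["intrinsics"],np.array([i["k1"],0,0,0]),T
def ray(c,uv):
    K,d,T=c
    p=cv2.undistortPoints(np.float64([[uv]]),K,d)[0,0]
    v=T[:3,:3]@np.r_[p,1]; return T[:3,3],v/np.linalg.norm(v)
def onz(c,uv,z):
    o,v=ray(c,uv);return o+v*(z-o[2])/v[2]
def tri(rays):
    A=sum(np.eye(3)-np.outer(v,v) for o,v in rays);b=sum((np.eye(3)-np.outer(v,v))@o for o,v in rays)
    p=np.linalg.solve(A,b);e=[np.linalg.norm((np.eye(3)-np.outer(v,v))@(p-o))*1e3 for o,v in rays]
    return p,np.round(e,1)
def proj(c,P):
    K,d,T=c;Ti=np.linalg.inv(T)
    return cv2.projectPoints(np.float64(P).reshape(-1,1,3),cv2.Rodrigues(Ti[:3,:3])[0],Ti[:3,3],K,d)[0][:,0]
def go(p,phi=None,obs=None):
    """shift in tool axes (mm) and roll (deg) to bring TCP to world p, closing axis to world angle phi (deg)"""
    s=obs or telemetry.get_obs();M=R.from_quat(s["tool_rot"]).as_matrix()
    t=M.T@(np.array(p)-s["position"])*1e3
    cur=np.degrees(np.arctan2(M[1,1],M[0,1]))
    r=0 if phi is None else -((phi-cur+90)%180-90)
    return np.round(t,1),round(r,1)
E
python3 - <<'E'
from h import *
ct,cs=cam("top"),cam("scene")
T=lambda x,y:(x/2.35+150,y/2.35+100); S=lambda x,y:(x/2.4+160,y/2.4+120)
pairs={"hook3":((199,258),(446,43),),"hook2":((304,240),(415,86)),"hook1":((407,224),(380,135)),
"red barA":((440,333),(231,238)),"red barB":((515,334),(270,206)),"yelA":((342,303),(351,162)),"yelB":((410,321),(302,190)),"knob":((690,352),(67,305)),
"greenHS":((551,335),(200,319)),"blueHS":((200,370),(368,126)),"lipL":((513,250),(306,309)),"lipR":((662,248),(205,425)),"gfork":((657,300),(136,320)),"rfork":((654,365),(78,293))}
for k,(a,b) in pairs.items():
    p,e=tri([ray(ct,T(*a)),ray(cs,S(*b))]);print(k,np.round(p,3),e)
pl={"green":(.006,[(530,305),(580,308),(573,366),(522,361)]),"blue":(.006,[(167,352),(214,337),(232,392),(186,407)]),"blow":(.08,[(633,297),(711,298),(708,381),(630,380)]),
"slopetop":(.096,[(515,165),(660,165)]),"slopelip":(.063,[(513,250),(662,248)])}
for k,(z,q) in pl.items():
    P=np.array([onz(ct,T(*a),z) for a in q]);print(k,P[:,:2].round(3).tolist(),P.mean(0).round(3))
print(go((.5,0,.4),90))
E
```

```text
hook3 [0.546 0.331 0.239] [3.1 3.1]
hook2 [0.566 0.19  0.241] [1.9 1.9]
hook1 [0.584 0.053 0.244] [2.3 2.3]
red barA [ 0.41  -0.009  0.061] [28.7 28.7]
red barB [ 0.458 -0.074  0.173] [32.1 32.1]
yelA [0.481 0.151 0.112] [1.8 1.8]
yelB [0.454 0.054 0.114] [3.5 3.5]
knob [ 0.402 -0.329  0.189] [0.2 0.2]
greenHS [ 0.425 -0.157  0.032] [1.5 1.5]
blueHS [0.383 0.375 0.023] [1.5 1.5]
lipL [ 0.555 -0.101  0.059] [3.1 3.1]
lipR [ 0.555 -0.319  0.064] [6.4 6.4]
gfork [ 0.471 -0.294  0.167] [4.1 4.1]
rfork [ 0.38  -0.288  0.165] [5.5 5.5]
green [[0.47, -0.131], [0.463, -0.207], [0.375, -0.194], [0.385, -0.116]] [ 0.423 -0.162  0.006]
blue [[0.409, 0.428], [0.431, 0.355], [0.346, 0.329], [0.325, 0.4]] [0.378 0.378 0.006]
blow [[0.478, -0.275], [0.474, -0.389], [0.353, -0.38], [0.358, -0.266]] [ 0.416 -0.328  0.08 ]
slopetop [[0.675, -0.106], [0.67, -0.318]] [ 0.672 -0.212  0.096]
slopelip [[0.552, -0.102], [0.55, -0.323]] [ 0.551 -0.213  0.063]
(array([-468.9, -451.3, -158.4]), np.float64(-20.3))
```

Stereo heights agree with the text: hook tips about 0.241, yellow bar about 0.113, knob 0.189, fork tops about 0.166. The red bar ends were only mismatched between the views. I'm moving over the blower now.

```bash

python3 -m creep '[{"translation":[-30,-21,-15],"roll":0,"gripper":60},{"translation":[-60,-42,-30],"roll":0,"gripper":60},{"translation":[-90,-63,-45],"roll":0,"gripper":60},{"translation":[-120,-84,-60],"roll":0,"gripper":60},{"translation":[-150,-105,-75],"roll":0,"gripper":60}]'
python3 -m creep '[{"translation":[-30,-21,-15],"roll":0,"gripper":60},{"translation":[-60,-42,-30],"roll":0,"gripper":60},{"translation":[-90,-63,-45],"roll":0,"gripper":60},{"translation":[-120,-84,-60],"roll":0,"gripper":60},{"translation":[-150,-105,-75],"roll":0,"gripper":60}]'
for i in 1 2 3; do python3 -m creep '[{"translation":[-13,-39,6],"roll":0,"gripper":60},{"translation":[-26,-78,12],"roll":0,"gripper":60},{"translation":[-38,-117,18],"roll":0,"gripper":60},{"translation":[-51,-156,24],"roll":0,"gripper":60},{"translation":[-63,-195,30],"roll":0,"gripper":60}]'; done
python3 -m creep '[{"translation":[0,0,0],"roll":7,"gripper":60},{"translation":[0,0,0],"roll":14,"gripper":60},{"translation":[0,0,0],"roll":21,"gripper":60},{"translation":[0,0,0],"roll":28,"gripper":60},{"translation":[0,0,0],"roll":35,"gripper":60}]'
python3 -m creep '[{"translation":[0,0,0],"roll":7,"gripper":60},{"translation":[0,0,0],"roll":14,"gripper":60},{"translation":[0,0,0],"roll":21,"gripper":60},{"translation":[0,0,0],"roll":28,"gripper":60},{"translation":[0,0,0],"roll":35,"gripper":60}]'
python3 - <<'E'
from h import *
s=telemetry.get_obs();a=viewer.camera("wrist");cv2.imwrite("pics/w1.png",a);np.save("w1.npy",s,allow_pickle=True)
c=cam("wrist",s)
print(s["position"],go((.402,-.329,.189),-3))
for t in("lever_knob","blower"):print(t,[(np.round(d["bbox"]).astype(int).tolist(),round(d["p"],2)) for d in viewer.recognise("wrist",t)])
print(proj(c,[[.402,-.329,.189],[.471,-.294,.167],[.38,-.288,.165]]))
E
```

```text
time: 1.57
position: [0.3218, 0.4341, 0.3172]
tool_rot: [0.176, 0.984, 0.0, 0.0]
ft_force: [0.9, 0.3, 0.9]
grip_width: 0.0634
grip_force: 0.0
time: 1.98
position: [0.426, 0.2833, 0.3925]
tool_rot: [0.176, 0.984, 0.0, 0.0]
ft_force: [1.3, 0.5, -0.7]
grip_width: 0.0602
grip_force: 0.0
time: 2.4
position: [0.4164, 0.0784, 0.3616]
tool_rot: [0.176, 0.984, 0.0, 0.001]
ft_force: [0.9, -0.4, 0.4]
grip_width: 0.0598
grip_force: 0.0
time: 2.82
position: [0.4077, -0.1265, 0.3317]
tool_rot: [0.177, 0.984, -0.0, 0.001]
ft_force: [0.4, -0.2, 1.6]
grip_width: 0.0597
grip_force: 0.0
time: 3.23
position: [0.399, -0.3315, 0.3014]
tool_rot: [0.177, 0.984, -0.0, 0.0]
ft_force: [0.4, 0.6, 1.0]
grip_width: 0.0599
grip_force: 0.0
time: 3.65
position: [0.3993, -0.3295, 0.3015]
tool_rot: [0.467, 0.884, 0.0, -0.0]
ft_force: [1.4, -0.3, -0.3]
grip_width: 0.0601
grip_force: 0.0
time: 4.07
position: [0.3994, -0.3293, 0.3017]
tool_rot: [0.711, 0.703, -0.0, 0.0]
ft_force: [0.2, 0.5, 1.0]
grip_width: 0.0597
grip_force: 0.0
[ 0.39942457 -0.32927414  0.30166796] (array([  0.3,   2.5, 112.7]), np.float64(2.1))
lever_knob [([308, 156, 33, 57], 0.62)]
blower [([286, 129, 96, 82], 0.69), ([437, 1, 144, 171], 0.62)]
[[322.98451017 198.68127029]
 [393.61736622 156.79850043]
 [299.71260699 151.51269112]]
```

View pics/w1.png

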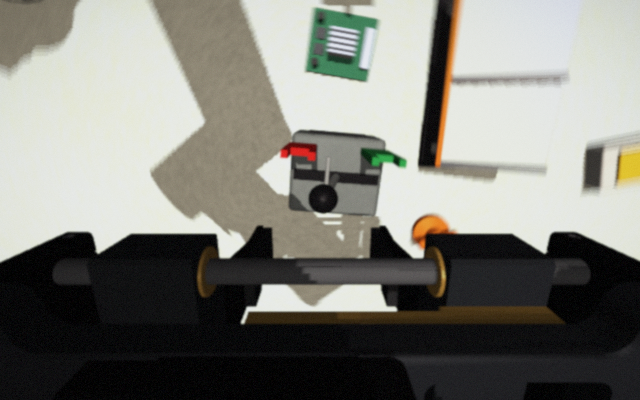

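The wrist view shows the knob at (323,198), where the coarse estimate put it. The red fork is at about (298,152) and the green one at about (383,158). The blower's top corners are near (294,131), (384,138), (380,215) and (289,210).

```bash
python3 - <<'E'
from h import *
s=np.load("w1.npy",allow_pickle=True).item();c=cam("wrist",s);a=cv2.imread("pics/w1.png")
P=np.array([onz(c,u,.08) for u in [(294,131),(384,138),(380,215),(289,210)]]);print(P.round(3),P.mean(0))
h=cv2.cvtColor(a,cv2.COLOR_BGR2HSV)[130:180,270:420]
for n,m in (("r",((h[...,0]<8)|(h[...,0]>172))&(h[...,1]>150)&(h[...,2]>90)),("g",(abs(h[...,0].astype(int)-65)<15)&(h[...,1]>130))):
    y,x=np.nonzero(m);print(n,x.min()+270,x.max()+270,y.min()+130,y.max()+130,x.mean()+270,y.mean()+130)
    print([onz(c,(u,y.mean()+130),.166).round(3) for u in (x.min()+270,x.max()+270)])
E
```

```text
[[ 0.367 -0.273  0.08 ]
 [ 0.48  -0.283  0.08 ]
 [ 0.479 -0.385  0.08 ]
 [ 0.357 -0.376  0.08 ]] [ 0.42067091 -0.32910657  0.08      ]
r 281 315 143 160 298.8575498575499 151.74643874643874
[array([ 0.362, -0.288,  0.166]), array([ 0.395, -0.288,  0.166])]
g 362 405 150 165 381.1349397590361 157.2144578313253
[array([ 0.441, -0.294,  0.166]), array([ 0.482, -0.295,  0.166])]
```

```bash

python3 -m creep '[{"translation":[0,2,35],"roll":2,"gripper":60},{"translation":[0,2,70],"roll":2,"gripper":60},{"translation":[0,2,106],"roll":2,"gripper":60},{"translation":[0,2,106],"roll":2,"gripper":25},{"translation":[0,2,106],"roll":2,"gripper":25}]' 10
python3 -m creep '[{"translation":[0,0,0],"roll":0,"gripper":20},{"translation":[0,-7,2],"roll":0,"gripper":20},{"translation":[0,-14,5],"roll":0,"gripper":20},{"translation":[0,-21,8],"roll":0,"gripper":20},{"translation":[0,-27,10],"roll":0,"gripper":20}]' 10
python3 -m creep '[{"translation":[0,0,0],"roll":0,"gripper":20},{"translation":[0,0,0],"roll":0,"gripper":20},{"translation":[0,0,0],"roll":0,"gripper":60},{"translation":[0,0,0],"roll":0,"gripper":60},{"translation":[0,0,0],"roll":0,"gripper":60}]' 10
python3 -m creep '[{"translation":[0,0,-30],"roll":0,"gripper":60},{"translation":[0,0,-65],"roll":0,"gripper":60},{"translation":[0,0,-100],"roll":0,"gripper":60},{"translation":[0,0,-120],"roll":0,"gripper":60},{"translation":[0,0,-120],"roll":0,"gripper":60}]'
python3 - <<'E'
from h import *
s=telemetry.get_obs();a=viewer.camera("wrist");np.save("w2.npy",s,allow_pickle=True);cv2.imwrite("pics/w2.png",a);c=cam("wrist",s)
cv2.imwrite("pics/w2c.png",cv2.resize(a[100:250,230:430],None,fx=3,fy=3))
for p in ([.375,-.325,.178],[.420,-.328,.08]): print(proj(c,p))
E
```

```text
time: 4.63
position: [0.4007, -0.3284, 0.1944]
tool_rot: [0.721, 0.693, 0.0, -0.002]
ft_force: [-0.4, 0.1, -0.2]
grip_width: 0.0529
grip_force: 0.0
time: 5.05
position: [0.3746, -0.3289, 0.1866]
tool_rot: [0.722, 0.692, 0.0, 0.002]
ft_force: [2.1, -0.0, 1.5]
grip_width: 0.0269
grip_force: 10.0
time: 5.47
position: [0.3743, -0.3276, 0.1852]
tool_rot: [0.721, 0.693, 0.0, -0.001]
ft_force: [0.2, 0.1, -0.2]
grip_width: 0.0397
grip_force: 0.0
time: 5.88
position: [0.3764, -0.33, 0.3101]
tool_rot: [0.721, 0.693, -0.0, 0.005]
ft_force: [0.4, -1.6, 0.2]
grip_width: 0.0593
grip_force: 0.0
[[317.84661322 187.77426511]]
[[352.30854269 169.95535434]]
```

View pics/w2c.png

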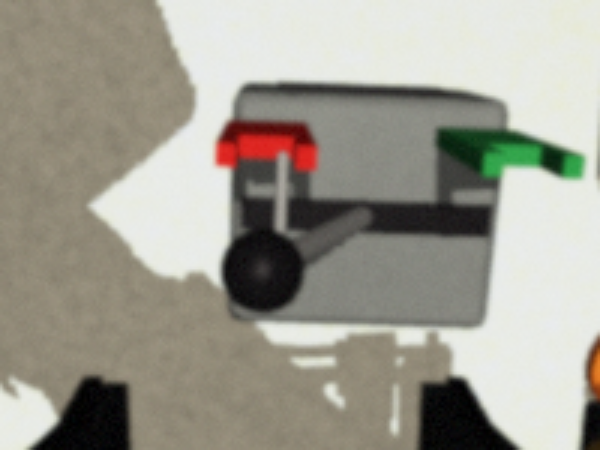

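The knob is at (317,190), against (318,188) predicted for the seat. The red prongs are at (306,150) and (332,152). I'll check the numbers and predict the red bar from here.

```bash
python3 - <<'E'
from h import *
s=np.load("w2.npy",allow_pickle=True).item();c=cam("wrist",s)
k=onz(c,(317.3,190),.178);f=[onz(c,(u,v),.166) for u,v in ((305.7,149.5),(331.7,152))];g=[onz(c,(u,v),.166) for u,v in ((394,154),(420.5,155))]
print(k,f,g)
ct,cs=cam("top"),cam("scene")
T=lambda x,y:(x/2.35+150,y/2.35+100); S=lambda x,y:(x/2.4+160,y/2.4+120)
for a,b in (((440,333),(270,206)),((515,334),(231,238))): print(tri([ray(ct,T(*a)),ray(cs,S(*b))]))
print(go((.44,-.05,.32),0))
E
```

```text
[ 0.3743588  -0.32725354  0.178     ] [array([ 0.36447436, -0.2883551 ,  0.166     ]), array([ 0.39022381, -0.29190291,  0.166     ])] [array([ 0.45243788, -0.29648491,  0.166     ]), array([ 0.47903501, -0.29859372,  0.166     ])]
(array([0.43348701, 0.00986574, 0.10883652]), array([0.2, 0.2]))
(array([ 0.43530513, -0.09235808,  0.12538473]), array([6.6, 6.6]))
(array([281.2,  53.4, -13.3]), np.float64(-2.3))
```

The knob is within 2 mm of the red seat implied by the fork centre. Next is the red basket.

```bash

python3 -m creep '[{"translation":[40,8,0],"roll":-2,"gripper":60},{"translation":[80,16,0],"roll":-2,"gripper":60},{"translation":[120,24,0],"roll":-2,"gripper":60},{"translation":[160,32,0],"roll":-2,"gripper":60},{"translation":[200,40,0],"roll":-2,"gripper":60}]'
python3 -m creep '[{"translation":[20,4,0],"roll":0,"gripper":60},{"translation":[40,8,0],"roll":0,"gripper":60},{"translation":[60,14,0],"roll":0,"gripper":60},{"translation":[60,14,0],"roll":0,"gripper":60}]'
python3 - <<'E'
from h import *
s=telemetry.get_obs();a=viewer.camera("wrist");np.save("w3.npy",s,allow_pickle=True);cv2.imwrite("pics/w3.png",a);c=cam("wrist",s)
print(s["position"],proj(c,[[.4335,.0099,.115],[.4353,-.0924,.115],[.481,.151,.115],[.454,.054,.115]]).round(0).tolist())
E
```

```text
time: 6.35
position: [0.4215, -0.1275, 0.3037]
tool_rot: [0.709, 0.705, -0.0, -0.002]
ft_force: [1.2, -0.5, 0.1]
grip_width: 0.0602
grip_force: 0.0
time: 6.68
position: [0.4359, -0.0664, 0.3037]
tool_rot: [0.708, 0.706, -0.0, -0.003]
ft_force: [-0.7, -0.7, -0.1]
grip_width: 0.06
grip_force: 0.0
[ 0.43588318 -0.06639221  0.30371366] [[319.0, 115.0], [321.0, 203.0], [366.0, -35.0], [338.0, 72.0]]
```

View pics/w3.png

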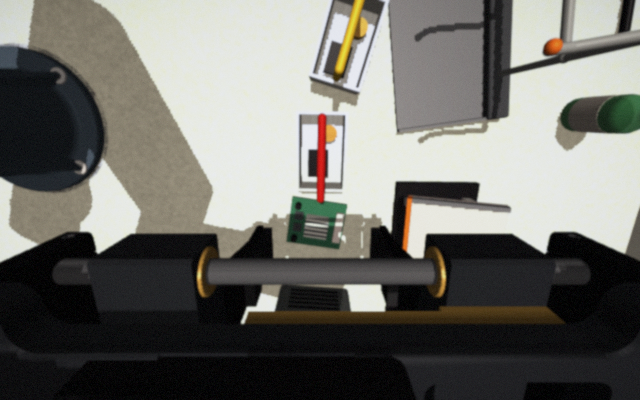

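The red bar runs from (322,115) to (320,202), so its middle is about (0.4355, −0.041) and the yaw about −1.7°. I'll grip it 26 mm off the middle, towards −y.

```bash

python3 -m creep '[{"translation":[0,-1,40],"roll":1,"gripper":60},{"translation":[0,-1,80],"roll":1,"gripper":60},{"translation":[0,-1,120],"roll":1,"gripper":60},{"translation":[0,-1,150],"roll":1,"gripper":60},{"translation":[0,-1,170],"roll":1,"gripper":60}]' 40
python3 -m creep '[{"translation":[0,0,17],"roll":0,"gripper":60},{"translation":[0,0,17],"roll":0,"gripper":5},{"translation":[0,0,17],"roll":0,"gripper":5},{"translation":[0,0,17],"roll":0,"gripper":5},{"translation":[0,0,17],"roll":0,"gripper":5}]' 40
python3 -m creep '[{"translation":[0,0,0],"roll":0,"gripper":5},{"translation":[0,0,0],"roll":0,"gripper":5},{"translation":[0,0,0],"roll":0,"gripper":5},{"translation":[0,0,-5],"roll":0,"gripper":5},{"translation":[0,0,-15],"roll":0,"gripper":5}]' 40
```

```text
time: 7.15
position: [0.4333, -0.0701, 0.1321]
tool_rot: [0.716, 0.699, -0.001, -0.003]
ft_force: [0.6, -0.6, 1.8]
grip_width: 0.0599
grip_force: 0.0
time: 7.57
position: [0.4365, -0.0707, 0.1194]
tool_rot: [0.715, 0.699, 0.0, 0.001]
ft_force: [-0.3, -0.1, 0.1]
grip_width: 0.0409
grip_force: 0.0
time: 7.98
position: [0.4352, -0.0698, 0.1335]
tool_rot: [0.715, 0.699, -0.0, -0.001]
ft_force: [-0.6, 0.5, -1.4]
grip_width: 0.0095
grip_force: 14.2
```

```bash

python3 -m creep '[{"translation":[0,0,15],"roll":0,"gripper":20},{"translation":[0,0,15],"roll":0,"gripper":20},{"translation":[0,0,15],"roll":0,"gripper":20},{"translation":[0,0,15],"roll":0,"gripper":5},{"translation":[0,0,15],"roll":0,"gripper":5}]' 40
python3 -m creep '[{"translation":[0,0,0],"roll":0,"gripper":5},{"translation":[0,0,0],"roll":0,"gripper":5},{"translation":[0,0,0],"roll":0,"gripper":5},{"translation":[0,0,0],"roll":0,"gripper":5},{"translation":[0,0,0],"roll":0,"gripper":5}]' 40
python3 -m creep '[{"translation":[0,0,-10],"roll":0,"gripper":5},{"translation":[0,0,-30],"roll":0,"gripper":5},{"translation":[0,0,-60],"roll":0,"gripper":5},{"translation":[0,0,-90],"roll":0,"gripper":5},{"translation":[0,0,-120],"roll":0,"gripper":5}]' 40
python3 -m creep '[{"translation":[0,0,-25],"roll":0,"gripper":5},{"translation":[0,0,-40],"roll":0,"gripper":5},{"translation":[0,0,-40],"roll":0,"gripper":5}]' 40
python3 - <<'E'
from h import *
s=telemetry.get_obs();a=viewer.camera("wrist");np.save("w4.npy",s,allow_pickle=True);cv2.imwrite("pics/w4.png",a);c=cam("wrist",s)
print(s["position"],go((.543,.021,.277),7.8))
E
```

```text
time: 8.4
position: [0.436, -0.0701, 0.1189]
tool_rot: [0.715, 0.699, 0.0, 0.0]
ft_force: [-0.6, -0.1, -0.9]
grip_width: 0.0126
grip_force: 0.0
time: 8.82
position: [0.4361, -0.0701, 0.1188]
tool_rot: [0.715, 0.699, 0.0, 0.0]
ft_force: [-0.0, 0.5, 4.7]
grip_width: 0.0085
grip_force: 40.0
time: 9.23
position: [0.4351, -0.0698, 0.2392]
tool_rot: [0.715, 0.699, -0.0, -0.001]
ft_force: [1.1, -0.3, -2.1]
grip_width: 0.0088
grip_force: 40.0
time: 9.48
position: [0.4376, -0.0707, 0.2814]
tool_rot: [0.715, 0.699, 0.001, 0.003]
ft_force: [0.4, -0.9, -1.8]
grip_width: 0.0088
grip_force: 40.0
[ 0.43762843 -0.07074568  0.28136395] (array([ 93.8, 104.3,   2.7]), np.float64(-9.1))
```

View pics/w4.png

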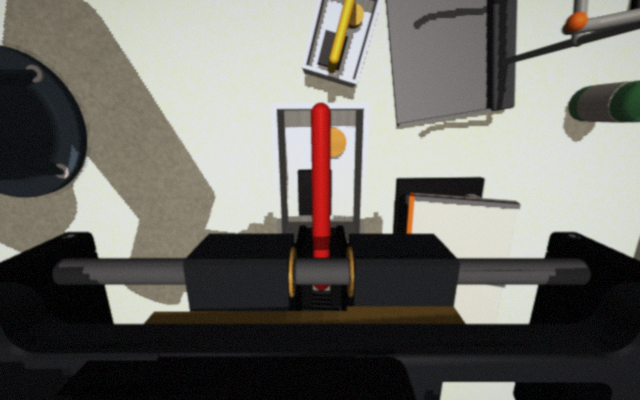

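The red basket is held level, its far bar end at (320,103). The tip of hook 1 shows at (577,20).

```bash
python3 - <<'E'
from h import *
s3=np.load("w3.npy",allow_pickle=True).item();s4=np.load("w4.npy",allow_pickle=True).item();c3,c4=cam("wrist",s3),cam("wrist",s4)
e=onz(c4,(320,103),.2775);print("bar end",e,"offset TCP->mid along bar",e[1]-.052-s4["position"][1])
ct,cs=cam("top"),cam("scene")
T=lambda x,y:(x/2.35+150,y/2.35+100); S=lambda x,y:(x/2.4+160,y/2.4+120)
for rs in ([ray(c3,(553,46)),ray(c4,(577,20))],[ray(c3,(553,46)),ray(c4,(577,20)),ray(ct,T(407,224)),ray(cs,S(380,135))]): print(tri(rs))
print(onz(c4,(577,20),.243),onz(c3,(553,46),.243))
E
```

```text
bar end [0.43976455 0.00990769 0.2775    ] offset TCP->mid along bar 0.02865337883107956
(array([0.58263869, 0.05070764, 0.24676563]), array([0.5, 0.5]))
(array([0.5845465 , 0.05207909, 0.24424242]), array([1.2, 0.4, 2.3, 2.6]))
[0.58535756 0.05205071 0.243     ] [0.58569089 0.05114012 0.243     ]
```

```bash

python3 -m creep '[{"translation":[18,21,2],"roll":-2,"gripper":5},{"translation":[36,42,4],"roll":-4,"gripper":5},{"translation":[54,63,6],"roll":-6,"gripper":5},{"translation":[72,85,8],"roll":-8,"gripper":5},{"translation":[91,105,10],"roll":-9,"gripper":5}]' 40
python3 -m creep '[{"translation":[0,0,0],"roll":0,"gripper":5},{"translation":[0,0,0],"roll":0,"gripper":5},{"translation":[0,0,0],"roll":0,"gripper":5}]' 40
python3 - <<'E'
from h import *
s=telemetry.get_obs();a=viewer.camera("wrist");np.save("w5.npy",s,allow_pickle=True);cv2.imwrite("pics/w5.png",a);c=cam("wrist",s)
print(s["position"],go((.6186,.0279,.271),7.8))
print(proj(c,[[.585,.052,.244],[.6147,.0561,.225],[.566,.19,.241]]).round(0).tolist())
E
```

```text
time: 9.95
position: [0.5428, 0.0193, 0.2658]
tool_rot: [0.658, 0.753, -0.001, -0.002]
ft_force: [0.1, 0.5, -1.7]
grip_width: 0.0087
grip_force: 40.0
time: 10.2
position: [0.5413, 0.0185, 0.2664]
tool_rot: [0.658, 0.753, -0.002, -0.002]
ft_force: [-0.9, -0.1, -1.4]
grip_width: 0.0085
grip_force: 40.0
[0.54129236 0.018539   0.26641605] (array([-0.7, 77.8, -4.4]), np.float64(-0.2))
[[400.0, 198.0], [437.0, 190.0], [419.0, -85.0]]
```

View pics/w5.png

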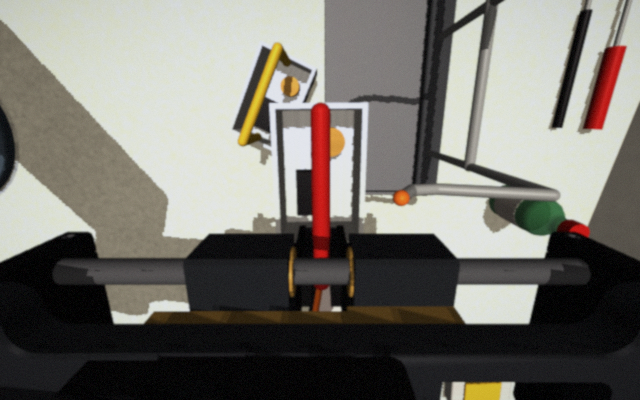

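The hook 1 tip is at (401,198), matching the prediction of (400,198). I'm driving over the seat and lowering.

```bash

python3 -m creep '[{"translation":[-1,0,-5],"roll":0,"gripper":5},{"translation":[-1,20,-5],"roll":0,"gripper":5},{"translation":[-1,40,-5],"roll":0,"gripper":5},{"translation":[-1,60,-5],"roll":0,"gripper":5},{"translation":[-1,78,-5],"roll":0,"gripper":5}]' 40
python3 -m creep '[{"translation":[0,0,0],"roll":0,"gripper":5},{"translation":[0,0,8],"roll":0,"gripper":5},{"translation":[0,0,16],"roll":0,"gripper":5},{"translation":[0,0,24],"roll":0,"gripper":5},{"translation":[0,0,30],"roll":0,"gripper":5}]' 40
python3 -c "
from h import *
print(go((.6186,.0279,.2328),7.8))"

```

```text
time: 10.67
position: [0.621, 0.027, 0.2742]
tool_rot: [0.659, 0.752, 0.0, 0.0]
ft_force: [-0.4, -0.8, -0.5]
grip_width: 0.0087
grip_force: 40.0
time: 11.08
position: [0.6185, 0.0277, 0.242]
tool_rot: [0.658, 0.753, -0.001, -0.001]
ft_force: [-0.2, 0.6, -2.2]
grip_width: 0.0086
grip_force: 40.0
(array([0.1, 0.1, 9.2]), np.float64(-0.2))
```

```bash

python3 -m creep '[{"translation":[0,0,4],"roll":0,"gripper":5},{"translation":[0,0,8],"roll":0,"gripper":5},{"translation":[0,0,11],"roll":0,"gripper":5},{"translation":[0,0,11],"roll":0,"gripper":5}]' 40
```

```text
time: 11.42
position: [0.62, 0.0278, 0.2326]
tool_rot: [0.658, 0.753, -0.0, -0.0]
ft_force: [-2.3, 0.4, 1.3]
grip_width: 0.009
grip_force: 40.0
```

```bash

python3 -m creep '[{"translation":[0,0,0],"roll":0,"gripper":14},{"translation":[0,0,0],"roll":0,"gripper":30},{"translation":[0,0,0],"roll":0,"gripper":40},{"translation":[0,0,0],"roll":0,"gripper":40},{"translation":[0,0,0],"roll":0,"gripper":40}]' 40
python3 -m creep '[{"translation":[0,0,-15],"roll":0,"gripper":50},{"translation":[0,0,-35],"roll":0,"gripper":60},{"translation":[0,0,-60],"roll":0,"gripper":60},{"translation":[0,-30,-90],"roll":0,"gripper":60},{"translation":[0,-60,-100],"roll":0,"gripper":60}]' 40
python3 - <<'E'
from h import *
s=telemetry.get_obs();a=viewer.camera("wrist");np.save("w6.npy",s,allow_pickle=True);cv2.imwrite("pics/w6.png",a);c=cam("wrist",s)
print(s["position"])
E
```

```text
time: 11.83
position: [0.6207, 0.0279, 0.2327]
tool_rot: [0.658, 0.753, 0.0, 0.0]
ft_force: [0.2, -0.4, -0.1]
grip_width: 0.0326
grip_force: 0.0
time: 12.25
position: [0.5635, 0.0195, 0.3362]
tool_rot: [0.658, 0.753, 0.002, 0.003]
ft_force: [0.7, -1.3, -0.1]
grip_width: 0.0585
grip_force: 0.0
[0.56347434 0.01947261 0.33620579]
```

View pics/w6.png

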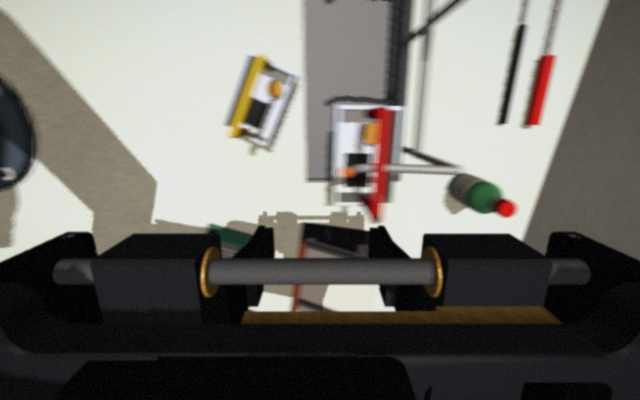

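The red basket hangs on hook 1, its bar from (382,110) to (377,215) with the wire crossing near the middle. Next is yellow, measured from the still picture w5, where its bar ends are at about (279,46) and (244,140).

```bash
python3 - <<'E'
from h import *
s5=np.load("w5.npy",allow_pickle=True).item();c5=cam("wrist",s5)
A=onz(c5,(279,46),.115);B=onz(c5,(244,140),.115);print(A,B,np.linalg.norm(A-B))
ct,cs=cam("top"),cam("scene")
T=lambda x,y:(x/2.35+150,y/2.35+100); S=lambda x,y:(x/2.4+160,y/2.4+120)
print(tri([ray(c5,(279,46)),ray(ct,T(342,303)),ray(cs,S(351,162))]),tri([ray(c5,(244,140)),ray(ct,T(410,321)),ray(cs,S(302,190))]))
m=(A+B)/2;d=(A-B)/np.linalg.norm(A-B);phi=np.degrees(np.arctan2(d[1],d[0]))-90
g=m-.027*d;print(m,phi,g,go((g[0],g[1],.30),phi))
E
```

```text
[0.48429639 0.14902907 0.115     ] [0.45717318 0.05854609 0.115     ] 0.09446077276913296
(array([0.48201575, 0.14998201, 0.11221795]), array([1.8, 2.7, 1.2])) (array([0.45472703, 0.05611118, 0.11229296]), array([2.7, 4.9, 2.4]))
[0.47073478 0.10378758 0.115     ] -16.68664629404128 [0.46298208 0.07792456 0.115     ] (array([ 70.3, -84.6,  36.7]), np.float64(24.4))
```

```bash

python3 -m creep '[{"translation":[14,-17,7],"roll":5,"gripper":60},{"translation":[28,-34,14],"roll":10,"gripper":60},{"translation":[42,-51,21],"roll":15,"gripper":60},{"translation":[56,-68,29],"roll":20,"gripper":60},{"translation":[70,-85,37],"roll":24,"gripper":60}]' 40
python3 - <<'E'
from h import *
telemetry.get_obs();s=telemetry.get_obs();a=viewer.camera("wrist");np.save("w7.npy",s,allow_pickle=True);cv2.imwrite("pics/w7.png",a);c=cam("wrist",s)
h=cv2.cvtColor(a,cv2.COLOR_BGR2HSV);m=((abs(h[...,0].astype(int)-26)<6)&(h[...,1]>150)&(h[...,2]>120)).astype(np.uint8);m[230:]=0
n,l,st,ce=cv2.connectedComponentsWithStats(m);i=1+np.argmax(st[1:,4]);y,x=np.nonzero(l==i);k=(y<np.percentile(y,5)),(y>np.percentile(y,95))
print(st[i]);A,B=[onz(c,(x[q].mean(),y[q].mean()),.115) for q in k];print(A,B,np.linalg.norm(A-B))
mm=(A+B)/2;d=(A-B)/np.linalg.norm(A-B);phi=np.degrees(np.arctan2(d[1],d[0]))-90
g=mm-.027*d;print(mm,phi,g,go((g[0],g[1],.119),phi))
E
```

```text
time: 12.72
position: [0.4665, 0.0784, 0.2953]
tool_rot: [0.802, 0.598, 0.0, 0.0]
ft_force: [0.4, -0.3, 0.3]
grip_width: 0.0601
grip_force: 0.0
[309 116  11  88 638]
[0.48101635 0.14916384 0.115     ] [0.45384295 0.06235755 0.115     ] 0.0909600247365348
[0.46742965 0.1057607  0.115     ] -17.3819463849281 [0.45936367 0.07999366 0.115     ] (array([ -0.8,   0.5, 174.4]), np.float64(0.8))
```

```bash

python3 -m creep '[{"translation":[0,0,40],"roll":1,"gripper":50},{"translation":[0,0,80],"roll":1,"gripper":50},{"translation":[0,0,120],"roll":1,"gripper":50},{"translation":[0,0,150],"roll":1,"gripper":50},{"translation":[0,0,174],"roll":1,"gripper":50}]' 40
python3 -m creep '[{"translation":[0,0,0],"roll":0,"gripper":5},{"translation":[0,0,0],"roll":0,"gripper":5},{"translation":[0,0,0],"roll":0,"gripper":5},{"translation":[0,0,0],"roll":0,"gripper":5},{"translation":[0,0,0],"roll":0,"gripper":5}]' 40
python3 -m creep '[{"translation":[0,0,0],"roll":0,"gripper":5},{"translation":[0,0,0],"roll":0,"gripper":5},{"translation":[0,0,0],"roll":0,"gripper":5},{"translation":[0,0,0],"roll":0,"gripper":5},{"translation":[0,0,0],"roll":0,"gripper":5}]' 40

```

```text
time: 13.18
position: [0.4665, 0.078, 0.1193]
tool_rot: [0.805, 0.593, -0.001, -0.001]
ft_force: [1.1, 0.3, 0.4]
grip_width: 0.05
grip_force: 0.0
time: 13.6
position: [0.4686, 0.0779, 0.1232]
tool_rot: [0.806, 0.593, 0.001, 0.001]
ft_force: [-0.8, 0.0, 0.3]
grip_width: 0.0245
grip_force: 0.3
time: 14.02
position: [0.4673, 0.078, 0.1223]
tool_rot: [0.805, 0.593, 0.0, 0.0]
ft_force: [-1.8, 0.8, 7.1]
grip_width: 0.0087
grip_force: 40.0
```

```bash

python3 -m creep '[{"translation":[0,0,-10],"roll":0,"gripper":5},{"translation":[0,0,-40],"roll":0,"gripper":5},{"translation":[0,0,-80],"roll":0,"gripper":5},{"translation":[0,0,-120],"roll":0,"gripper":5},{"translation":[0,0,-155],"roll":0,"gripper":5}]' 40
python3 -m creep '[{"translation":[0,0,0],"roll":0,"gripper":5},{"translation":[0,0,0],"roll":0,"gripper":5},{"translation":[0,0,0],"roll":0,"gripper":5}]' 40
cat > bar.py <<'E'
from h import *
def seen(name,lo,zoff):
    s=telemetry.get_obs();a=viewer.camera("wrist");np.save(name+".npy",s,allow_pickle=True);cv2.imwrite(f"pics/{name}.png",a);c=cam("wrist",s)
    h=cv2.cvtColor(a,cv2.COLOR_BGR2HSV);m=((abs(h[...,0].astype(int)-lo)<7)&(h[...,1]>140)&(h[...,2]>90)).astype(np.uint8);m[235:]=0
    n,l,st,ce=cv2.connectedComponentsWithStats(m);i=1+np.argmax(st[1:,4]);y,x=np.nonzero(l==i)
    e=onz(c,(x[y<y.min()+6].mean(),y.min()+1),s["position"][2]-zoff)
    Rm=R.from_quat(s["tool_rot"]).as_matrix();print("pos",s["position"],"bbox",st[i],"end",e,"end in tool",Rm.T@(e-s["position"])*1e3)
    return s,c
E
python3 - <<'E'
from bar import *
s,c=seen("w8",26,.007)
print(go((.50,.15,.275),7.8));print(proj(c,[[.566,.191,.244]]))
E
```

```text
time: 14.43
position: [0.4672, 0.0779, 0.2786]
tool_rot: [0.806, 0.592, 0.0, 0.0]
ft_force: [1.1, -0.0, -1.5]
grip_width: 0.0092
grip_force: 40.0
time: 14.68
position: [0.4663, 0.0779, 0.2757]
tool_rot: [0.806, 0.593, -0.001, -0.001]
ft_force: [-0.6, 0.5, -2.3]
grip_width: 0.0085
grip_force: 40.0
pos [0.46633901 0.07792278 0.27572005] bbox [ 310  116   21  119 2106] end [0.48839342 0.14887622 0.26872005] end in tool [ 7.43056968e+01 -6.46793532e-02  6.96037468e+00]
(array([79. , 11.1, -0.2]), np.float64(-25.1))
[[436.47207485  -8.31903444]]
```

```bash

python3 -m creep '[{"translation":[19,5,0],"roll":-5,"gripper":5},{"translation":[38,10,0],"roll":-10,"gripper":5},{"translation":[57,15,1],"roll":-15,"gripper":5},{"translation":[77,20,1],"roll":-20,"gripper":5},{"translation":[96,26,1],"roll":-25,"gripper":5}]' 40
python3 -m creep '[{"translation":[0,0,0],"roll":0,"gripper":5},{"translation":[0,0,0],"roll":0,"gripper":5},{"translation":[0,0,0],"roll":0,"gripper":5}]' 40
python3 - <<'E'
from bar import *
s,c=seen("w9",26,.007)
a=cv2.imread("pics/w9.png");h=cv2.cvtColor(a,cv2.COLOR_BGR2HSV);p=proj(c,[.566,.191,.244])[0];print(p)
m=((abs(h[...,0].astype(int)-10)<6)&(h[...,1]>160)&(h[...,2]>110)).astype(np.uint8);m[235:]=0
n,l,st,ce=cv2.connectedComponentsWithStats(m)
for i in range(1,n):
    if st[i,4]>25: print(st[i],ce[i],onz(c,ce[i],.244))
print(go((.5988,.1728,.274),7.8))
E
```

```text
time: 15.15
position: [0.5197, 0.1625, 0.2727]
tool_rot: [0.657, 0.754, -0.002, -0.002]
ft_force: [-0.2, -0.2, -2.2]
grip_width: 0.0087
grip_force: 40.0
time: 15.4
position: [0.5193, 0.1612, 0.2736]
tool_rot: [0.659, 0.753, -0.002, -0.001]
ft_force: [0.2, 1.0, -1.5]
grip_width: 0.0086
grip_force: 40.0
pos [0.51926427 0.16124199 0.27364511] bbox [ 311  116   20  119 2062] end [0.50953816 0.23459008 0.26664511] end in tool [73.99314557  0.11558552  6.96714892]
[400.15915405 200.4730153 ]
[394 194  16  15 175] [401.2        200.89714286] [0.56670483 0.19081408 0.244     ]
(array([ 1.1, 80.2, -0.2]), np.float64(-0.2))
```

View pics/w9.png

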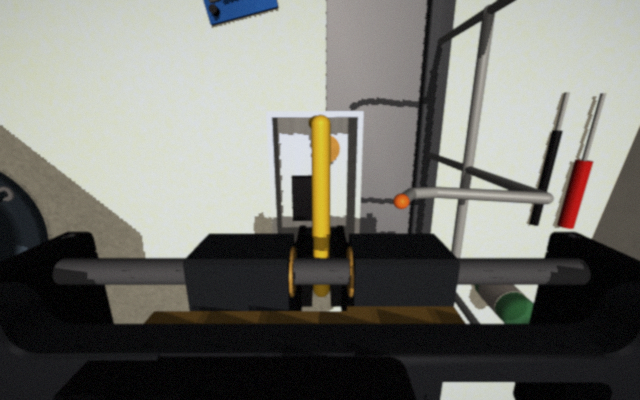

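The hook 2 tip is at (401,201), as predicted, and the yellow basket is level.

```bash

python3 -m creep '[{"translation":[1,20,0],"roll":0,"gripper":5},{"translation":[1,40,0],"roll":0,"gripper":5},{"translation":[1,60,0],"roll":0,"gripper":5},{"translation":[1,80,0],"roll":0,"gripper":5},{"translation":[1,80,0],"roll":0,"gripper":5}]' 40
python3 -m creep '[{"translation":[0,0,9],"roll":0,"gripper":5},{"translation":[0,0,18],"roll":0,"gripper":5},{"translation":[0,0,26],"roll":0,"gripper":5},{"translation":[0,0,31],"roll":0,"gripper":5},{"translation":[0,0,31],"roll":0,"gripper":5}]' 40
python3 -m creep '[{"translation":[0,0,3],"roll":0,"gripper":5},{"translation":[0,0,6],"roll":0,"gripper":5},{"translation":[0,0,9],"roll":0,"gripper":5},{"translation":[0,0,9],"roll":0,"gripper":5}]' 40
```

```text
time: 15.87
position: [0.6034, 0.1724, 0.2753]
tool_rot: [0.659, 0.752, 0.001, 0.002]
ft_force: [0.1, 0.7, -1.1]
grip_width: 0.009
grip_force: 40.0
time: 16.28
position: [0.5979, 0.1732, 0.2424]
tool_rot: [0.658, 0.753, -0.002, -0.002]
ft_force: [-1.1, 0.2, -1.0]
grip_width: 0.0086
grip_force: 40.0
time: 16.62
position: [0.5998, 0.1735, 0.2352]
tool_rot: [0.658, 0.753, -0.0, -0.0]
ft_force: [-0.1, 0.0, -1.0]
grip_width: 0.0085
grip_force: 40.0
```

```bash

python3 -m creep '[{"translation":[0,0,1],"roll":0,"gripper":5},{"translation":[0,0,2],"roll":0,"gripper":5},{"translation":[0,0,2],"roll":0,"gripper":5}]' 40
```

```text
time: 16.87
position: [0.6, 0.1734, 0.2344]
tool_rot: [0.658, 0.753, 0.0, 0.0]
ft_force: [-1.2, -1.4, 3.3]
grip_width: 0.0086
grip_force: 40.0
```

Contact reached. Releasing and backing off, then going on to the blue board.

```bash

python3 -m creep '[{"translation":[0,0,0],"roll":0,"gripper":14},{"translation":[0,0,0],"roll":0,"gripper":30},{"translation":[0,0,0],"roll":0,"gripper":40},{"translation":[0,0,0],"roll":0,"gripper":40},{"translation":[0,0,0],"roll":0,"gripper":40}]' 40
python3 -m creep '[{"translation":[0,0,-15],"roll":0,"gripper":50},{"translation":[0,0,-35],"roll":0,"gripper":60},{"translation":[0,0,-60],"roll":0,"gripper":60},{"translation":[0,-30,-85],"roll":0,"gripper":60},{"translation":[0,-60,-85],"roll":0,"gripper":60}]' 40
python3 -m creep '[{"translation":[0,0,0],"roll":0,"gripper":60},{"translation":[0,0,0],"roll":0,"gripper":60}]' 40
python3 - <<'E'
from h import *
s=telemetry.get_obs();a=viewer.camera("wrist");np.save("w10.npy",s,allow_pickle=True);cv2.imwrite("pics/w10.png",a);c=cam("wrist",s)
print(s["position"],go((.38,.33,.22)),proj(c,[[.566,.191,.244],[.596,.195,.229],[.589,.246,.229],[.603,.144,.229]]).round().tolist())
h=cv2.cvtColor(a,cv2.COLOR_BGR2HSV);m=((abs(h[...,0].astype(int)-26)<7)&(h[...,1]>140)&(h[...,2]>90)).astype(np.uint8);m[235:]=0
n,l,st,ce=cv2.connectedComponentsWithStats(m);i=1+np.argmax(st[1:,4]);print(st[i],ce[i])
b=viewer.camera("top");cv2.imwrite("pics/top1.png",b)
print([(np.round(d["bbox"]).astype(int).tolist(),round(d["p"],2)) for d in viewer.recognise("top","board_a")])
E
```

```text
time: 17.28
position: [0.6, 0.1735, 0.2334]
tool_rot: [0.658, 0.753, 0.0, 0.0]
ft_force: [0.4, -0.2, -0.4]
grip_width: 0.0327
grip_force: 0.0
time: 17.7
position: [0.544, 0.1657, 0.3233]
tool_rot: [0.658, 0.753, 0.004, 0.004]
ft_force: [0.8, 0.5, 0.1]
grip_width: 0.0588
grip_force: 0.0
time: 17.87
position: [0.5391, 0.1655, 0.3191]
tool_rot: [0.658, 0.753, 0.0, 0.0]
ft_force: [0.6, -0.7, 0.6]
grip_width: 0.0597
grip_force: 0.0
[0.53912957 0.16549643 0.3190508 ] (array([ 184.4, -137.2,   98.7]), 0) [[358.0, 186.0], [392.0, 182.0], [397.0, 117.0], [389.0, 238.0]]
[ 385  115   23  120 1388] [395.91426513 171.74495677]
[([375, 229, 24, 28], 0.81), ([221, 245, 24, 29], 0.81)]
```

The yellow bar lies on the predicted seated line at (385–408, 115–235), so it hangs on hook 2. The blue board is next.

```bash

python3 -m creep '[{"translation":[23,-13,5],"roll":0,"gripper":60},{"translation":[46,-26,10],"roll":0,"gripper":60},{"translation":[70,-40,20],"roll":0,"gripper":60},{"translation":[93,-53,35],"roll":0,"gripper":60},{"translation":[115,-65,50],"roll":0,"gripper":60}]' 40
python3 -m creep '[{"translation":[23,-13,10],"roll":7,"gripper":60},{"translation":[46,-26,20],"roll":14,"gripper":60},{"translation":[70,-40,30],"roll":21,"gripper":60},{"translation":[93,-53,40],"roll":28,"gripper":60},{"translation":[115,-65,50],"roll":35,"gripper":60}]' 40
python3 -m creep '[{"translation":[0,0,0],"roll":7,"gripper":60},{"translation":[0,0,0],"roll":14,"gripper":60},{"translation":[0,0,0],"roll":21,"gripper":60},{"translation":[0,0,0],"roll":28,"gripper":60},{"translation":[0,0,0],"roll":35,"gripper":60}]' 40
python3 -m creep '[{"translation":[0,0,0],"roll":7,"gripper":60},{"translation":[0,0,0],"roll":11,"gripper":60},{"translation":[0,0,0],"roll":11,"gripper":60},{"translation":[0,0,0],"roll":11,"gripper":60}]' 40
python3 - <<'E'
from h import *
s=telemetry.get_obs();a=viewer.camera("wrist");np.save("w11.npy",s,allow_pickle=True);cv2.imwrite("pics/w11.png",a);c=cam("wrist",s)
print(s["position"]);print([(np.round(d["bbox"]).astype(int).tolist(),round(d["p"],2)) for d in viewer.recognise("wrist","board_b")])
h=cv2.cvtColor(a,cv2.COLOR_BGR2HSV);m=((abs(h[...,0].astype(int)-108)<10)&(h[...,1]>140)&(h[...,2]>60)).astype(np.uint8);m[232:]=0
n,l,st,ce=cv2.connectedComponentsWithStats(m);i=1+np.argmax(st[1:,4]);y,x=np.nonzero(l==i);r=cv2.minAreaRect(np.float32(np.c_[x,y]));q=cv2.boxPoints(r);print(st[i],q.tolist())
P=np.array([onz(c,u,.006) for u in q]);print(P.round(4).tolist(),P.mean(0));
for k in range(4): v=P[(k+1)%4]-P[k];print(np.linalg.norm(v).round(4),np.degrees(np.arctan2(v[1],v[0])).round(1))
E
```

```text
time: 18.43
position: [0.4612, 0.272, 0.2678]
tool_rot: [0.658, 0.753, 0.001, 0.0]
ft_force: [-0.2, 0.2, -0.8]
grip_width: 0.0602
grip_force: 0.0
time: 18.85
position: [0.3809, 0.3776, 0.2174]
tool_rot: [0.856, 0.517, -0.0, -0.0]
ft_force: [0.4, 0.4, 0.5]
grip_width: 0.0602
grip_force: 0.0
time: 19.27
position: [0.3819, 0.3767, 0.2177]
tool_rot: [0.972, 0.236, -0.0, 0.0]
ft_force: [0.7, -0.2, -0.3]
grip_width: 0.0602
grip_force: 0.0
time: 19.6
position: [0.3817, 0.3764, 0.218]
tool_rot: [0.989, 0.146, -0.0, 0.0]
ft_force: [0.7, 1.0, 0.4]
grip_width: 0.0601
grip_force: 0.0
[0.38165769 0.37639637 0.21795801]
[([282, 139, 66, 68], 0.75), ([341, 1, 299, 134], 0.36)]
[ 285  140   65   71 2020] [[284.56640625, 143.49560546875], [346.955810546875, 139.3363037109375], [351.455810546875, 206.83627319335938], [289.06640625, 210.99557495117188]]
[[0.4095, 0.4311, 0.006], [0.4362, 0.3595, 0.006], [0.3558, 0.327, 0.006], [0.3269, 0.4033, 0.006]] [0.38209275 0.38020242 0.006     ]
0.0764 -69.5
0.0868 -158.0
0.0816 110.7
0.0871 18.6
```

View pics/w11.png

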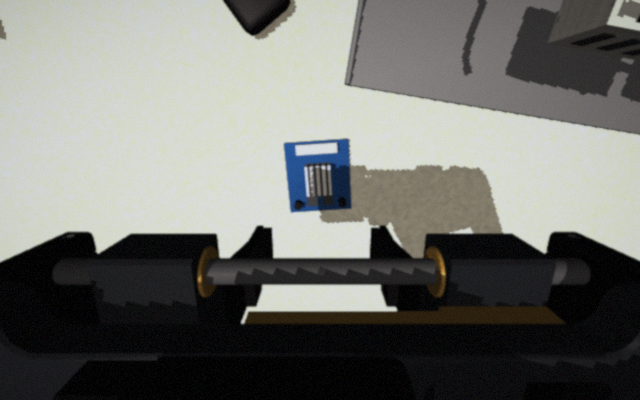

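The blue board sits at (285–350, 140–211) with its heat sink centred near (318,181).

```bash
python3 - <<'E'
from h import *
s=np.load("w11.npy",allow_pickle=True).item();c=cam("wrist",s)
print(onz(c,(318.5,181),.03),proj(c,[.382,.380,.03]))
print(go((.382,.380,.028),-70))
E
```

```text
[0.3816735 0.3792465 0.03     ] [[317.96799397 180.56233975]]
(array([  1.7,  -3.4, 190.2]), np.float64(-3.2))
```

```bash

python3 -m creep '[{"translation":[2,-3,40],"roll":-3,"gripper":60},{"translation":[2,-3,80],"roll":-3,"gripper":60},{"translation":[2,-3,120],"roll":-3,"gripper":60},{"translation":[2,-3,150],"roll":-3,"gripper":60},{"translation":[2,-3,175],"roll":-3,"gripper":60}]' 20
python3 -m creep '[{"translation":[0,0,8],"roll":0,"gripper":60},{"translation":[0,0,15],"roll":0,"gripper":60},{"translation":[0,0,15],"roll":0,"gripper":25},{"translation":[0,0,15],"roll":0,"gripper":25},{"translation":[0,0,15],"roll":0,"gripper":25}]' 20
python3 -m creep '[{"translation":[0,0,0],"roll":0,"gripper":20},{"translation":[0,0,0],"roll":0,"gripper":20},{"translation":[0,0,0],"roll":0,"gripper":20},{"translation":[0,0,0],"roll":0,"gripper":20},{"translation":[0,0,0],"roll":0,"gripper":20}]' 20
```

```text
time: 20.12
position: [0.3813, 0.379, 0.041]
tool_rot: [0.985, 0.171, -0.001, 0.0]
ft_force: [-0.8, 0.8, -0.5]
grip_width: 0.06
grip_force: 0.0
time: 20.53
position: [0.383, 0.3802, 0.03]
tool_rot: [0.985, 0.171, 0.001, -0.001]
ft_force: [-0.8, -0.5, -0.4]
grip_width: 0.0471
grip_force: 0.0
time: 20.95
position: [0.3825, 0.3799, 0.0296]
tool_rot: [0.985, 0.171, 0.001, -0.0]
ft_force: [-0.6, -0.4, 6.4]
grip_width: 0.0301
grip_force: 20.0
```

```bash

python3 -m creep '[{"translation":[0,0,-8],"roll":0,"gripper":20},{"translation":[0,0,-25],"roll":0,"gripper":20},{"translation":[0,0,-60],"roll":0,"gripper":20},{"translation":[0,0,-100],"roll":0,"gripper":20},{"translation":[0,0,-140],"roll":0,"gripper":20}]' 20
python3 -m creep '[{"translation":[0,0,-38],"roll":0,"gripper":20},{"translation":[0,0,-76],"roll":0,"gripper":20},{"translation":[0,0,-114],"roll":0,"gripper":20},{"translation":[0,0,-152],"roll":0,"gripper":20},{"translation":[0,0,-190],"roll":0,"gripper":20}]' 20
for i in 1 2 3; do python3 -m creep '[{"translation":[-6,39,0],"roll":0,"gripper":20},{"translation":[-12,79,0],"roll":0,"gripper":20},{"translation":[-18,119,0],"roll":0,"gripper":20},{"translation":[-24,159,0],"roll":0,"gripper":20},{"translation":[-30,198,0],"roll":0,"gripper":20}]' 20; done
python3 -m creep '[{"translation":[0,0,0],"roll":7,"gripper":20},{"translation":[0,0,0],"roll":14,"gripper":20},{"translation":[0,0,0],"roll":20,"gripper":20},{"translation":[0,0,0],"roll":20,"gripper":20},{"translation":[0,0,0],"roll":20,"gripper":20}]' 20
python3 - <<'E'
from h import *
s=telemetry.get_obs();a=viewer.camera("wrist");np.save("w12.npy",s,allow_pickle=True);cv2.imwrite("pics/w12.png",a);c=cam("wrist",s)
print(s["position"],s["q"])
E
```

```text
time: 21.37
position: [0.3809, 0.3787, 0.1695]
tool_rot: [0.985, 0.171, -0.002, 0.001]
ft_force: [0.9, 0.7, -1.6]
grip_width: 0.0295
grip_force: 19.9
time: 21.78
position: [0.3808, 0.3787, 0.3605]
tool_rot: [0.985, 0.171, -0.001, 0.0]
ft_force: [0.7, 0.3, -1.9]
grip_width: 0.0296
grip_force: 19.9
time: 22.2
position: [0.4193, 0.1811, 0.3586]
tool_rot: [0.985, 0.171, -0.0, 0.0]
ft_force: [0.4, 0.8, -1.0]
grip_width: 0.0299
grip_force: 19.9
time: 22.62
position: [0.4578, -0.0154, 0.3585]
tool_rot: [0.985, 0.171, -0.0, -0.0]
ft_force: [0.4, 0.7, -0.9]
grip_width: 0.0298
grip_force: 19.9
time: 23.03
position: [0.4964, -0.2118, 0.3583]
tool_rot: [0.985, 0.17, -0.0, -0.001]
ft_force: [1.2, 0.2, -2.0]
grip_width: 0.0296
grip_force: 19.9
time: 23.45
position: [0.4966, -0.2098, 0.3583]
tool_rot: [1.0, -0.002, -0.001, -0.0]
ft_force: [-0.0, -1.0, -1.7]
grip_width: 0.0302
grip_force: 19.9
[ 0.49658853 -0.20979445  0.35828267] [-6.07107259e-01  2.90415492e-01  1.48922894e+00 -1.33816849e-05
  1.36324087e+00  9.66824168e-01]
```

View pics/w12.png

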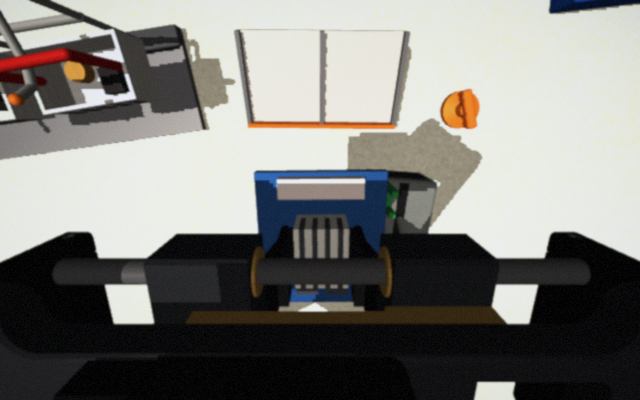

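The plate is clear here: ribs from (239,30) to (250,122), (322,30) to (322,122) and (406,32) to (397,122), with the lip at row 123–128. I'll fit its pose.

```bash
cat > slope.py <<'E'
from h import *
def frame(p):
    return R.from_euler("ZY",[p[3],-np.radians(20)]).as_matrix(),np.array(p[:3])
def S2W(p,q): M,t=frame(p);return (M@np.atleast_2d(q).T).T+t
E
python3 - <<'E'
from slope import *
from scipy.optimize import least_squares
s=np.load("w12.npy",allow_pickle=True).item();c=cam("wrist",s)
m=np.array([[62.5,106,10],[62.5,0,10],[62.5,-106,10],[-56.5,106,10],[-56.5,0,10],[-56.5,-106,10]])*1e-3
u=np.array([[239,30],[322,30],[406,32],[250,122],[322,122],[397,122]])
for free in (3,4):
    f=lambda x:(proj(c,S2W([x[0],x[1],x[3] if free==4 else .075,x[2]],m))-u).ravel()
    r=least_squares(f,[.6135,-.2125,-.01,.075][:free]);print(r.x,r.fun.round(1))
# held board: front edge corners at underside z
z=s["position"][2]-.0296+.006
for q in ((256,172),(388,172)):print(onz(c,q,z)-s["position"])
E
```

```text
[ 0.61760448 -0.21221503 -0.00569522] [-2.3 -0.1  0.8  0.   3.  -1.8  0.5  0.8  0.4  0.9 -2.7  1.1]
[ 0.61849311 -0.21224539 -0.00568679  0.06949723] [-1.1  0.3  0.8  0.5  1.7 -1.4  1.4  0.1  0.4  0.2 -3.6  0.4]
[ 0.04359302  0.03823986 -0.0236    ]
[ 0.0433045  -0.03964047 -0.0236    ]
```

Slope centre is about (0.616, −0.212) with yaw −0.3°, and the held board is centred and level. It goes into the left bay (bay_2).

```bash

python3 -m creep '[{"translation":[28,-13,0],"roll":0,"gripper":20},{"translation":[56,-26,0],"roll":0,"gripper":20},{"translation":[84,-39,10],"roll":0,"gripper":20},{"translation":[112,-51,30],"roll":0,"gripper":20},{"translation":[112,-51,65],"roll":0,"gripper":20}]' 20
python3 -m creep '[{"translation":[0,0,35],"roll":0,"gripper":20},{"translation":[0,0,70],"roll":0,"gripper":20},{"translation":[0,0,105],"roll":0,"gripper":20},{"translation":[0,0,130],"roll":0,"gripper":20},{"translation":[0,0,145],"roll":0,"gripper":20}]' 20
python3 -c "
from h import *
print(go((.609,-.159,.128),-90))"
```

```text
time: 23.92
position: [0.6168, -0.1582, 0.2969]
tool_rot: [1.0, 0.0, 0.007, 0.002]
ft_force: [1.0, -0.7, -2.2]
grip_width: 0.03
grip_force: 19.9
time: 24.33
position: [0.6074, -0.1583, 0.1448]
tool_rot: [1.0, -0.001, -0.003, -0.001]
ft_force: [0.4, 0.0, -1.2]
grip_width: 0.0299
grip_force: 19.9
(array([ 1.7,  0.7, 16.8]), np.float64(-0.2))
```

```bash

python3 -m creep '[{"translation":[1,0,8],"roll":0,"gripper":20},{"translation":[1,0,16],"roll":0,"gripper":20},{"translation":[1,0,20],"roll":0,"gripper":20},{"translation":[1,0,24],"roll":0,"gripper":20},{"translation":[1,0,24],"roll":0,"gripper":20}]' 12
python3 -m creep '[{"translation":[0,0,3],"roll":0,"gripper":20},{"translation":[0,0,6],"roll":0,"gripper":20},{"translation":[0,0,6],"roll":0,"gripper":20}]' 10
python3 -m creep '[{"translation":[0,0,2],"roll":0,"gripper":20},{"translation":[0,0,5],"roll":0,"gripper":20},{"translation":[0,0,5],"roll":0,"gripper":20}]' 10
```

```text
time: 24.75
position: [0.6108, -0.1599, 0.1248]
tool_rot: [1.0, -0.003, 0.0, 0.0]
ft_force: [-0.1, 0.7, -2.1]
grip_width: 0.0298
grip_force: 12.0
time: 25.0
position: [0.6104, -0.1598, 0.1186]
tool_rot: [1.0, -0.003, 0.0, 0.0]
ft_force: [0.5, 0.3, -2.2]
grip_width: 0.0295
grip_force: 10.0
time: 25.25
position: [0.6096, -0.1597, 0.1133]
tool_rot: [1.0, -0.003, -0.001, -0.0]
ft_force: [-2.5, -0.0, 0.7]
grip_width: 0.0297
grip_force: 10.0
```

```bash

python3 -m creep '[{"translation":[0,0,2],"roll":0,"gripper":20},{"translation":[0,0,4],"roll":0,"gripper":20},{"translation":[0,0,4],"roll":0,"gripper":20}]' 8
python3 -m creep '[{"translation":[0,0,2],"roll":0,"gripper":20},{"translation":[0,0,4],"roll":0,"gripper":20},{"translation":[0,0,4],"roll":0,"gripper":20}]' 8
```

```text
time: 25.5
position: [0.6103, -0.1598, 0.1091]
tool_rot: [1.0, -0.003, -0.0, -0.0]
ft_force: [-2.0, 0.2, -0.5]
grip_width: 0.03
grip_force: 8.0
time: 25.75
position: [0.6106, -0.1598, 0.1051]
tool_rot: [1.0, -0.003, 0.0, 0.0]
ft_force: [0.2, -0.6, -0.3]
grip_width: 0.0303
grip_force: 8.0
```

```bash

python3 -m creep '[{"translation":[0,0,0],"roll":0,"gripper":33},{"translation":[0,0,0],"roll":0,"gripper":38},{"translation":[0,0,0],"roll":0,"gripper":42},{"translation":[0,0,0],"roll":0,"gripper":42},{"translation":[0,0,0],"roll":0,"gripper":42}]' 8
python3 -m creep '[{"translation":[0,0,-15],"roll":0,"gripper":42},{"translation":[0,0,-40],"roll":0,"gripper":50},{"translation":[-30,0,-75],"roll":0,"gripper":60},{"translation":[-65,0,-110],"roll":0,"gripper":60},{"translation":[-95,0,-150],"roll":0,"gripper":60}]' 10
python3 -m creep '[{"translation":[0,0,-30],"roll":0,"gripper":60},{"translation":[0,0,-30],"roll":0,"gripper":60}]' 10
python3 - <<'E'
from slope import *
s=telemetry.get_obs();a=viewer.camera("wrist");np.save("w13.npy",s,allow_pickle=True);cv2.imwrite("pics/w13.png",a);c=cam("wrist",s)
print(s["position"])
P=[.616,-.2122,.075,-.006]
print(proj(c,S2W(P,[[x,y,.006] for x,y in ((.045,.093),(.045,.013),(-.045,.013),(-.045,.093))])).round(0).tolist())
t=viewer.camera("top");cv2.imwrite("pics/top2.png",t);print([(np.round(d["bbox"]).astype(int).tolist(),round(d["p"],2)) for d in viewer.recognise("top","board_a")])
E
```

```text
time: 26.17
position: [0.6108, -0.1598, 0.1058]
tool_rot: [1.0, -0.003, 0.0, 0.0]
ft_force: [0.8, 0.3, 0.2]
grip_width: 0.0409
grip_force: 0.0
time: 26.58
position: [0.5265, -0.1588, 0.2399]
tool_rot: [1.0, -0.003, -0.001, -0.0]
ft_force: [0.2, -0.4, -0.9]
grip_width: 0.0577
grip_force: 0.0
time: 26.75
position: [0.5302, -0.1607, 0.2761]
tool_rot: [1.0, -0.003, 0.006, 0.003]
ft_force: [0.5, -0.2, 0.5]
grip_width: 0.0597
grip_force: 0.0
[ 0.53021662 -0.16068856  0.27606758]
[[280.0, 67.0], [356.0, 67.0], [351.0, 146.0], [286.0, 146.0]]
[([379, 232, 18, 15], 0.69), ([369, 174, 28, 25], 0.57)]
```

View pics/w13.png

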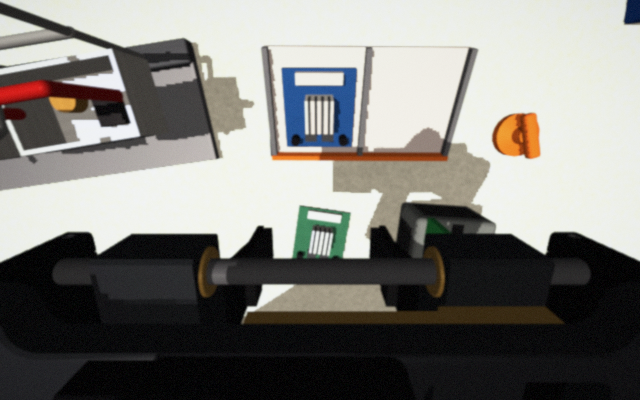

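The blue board lies flat at (282–357, 67–146), exactly where the model projects it. Next is the green board, whose heat sink is near (321,240).

```bash

python3 -m creep '[{"translation":[-28,1,14],"roll":2,"gripper":60},{"translation":[-56,2,28],"roll":4,"gripper":60},{"translation":[-84,3,42],"roll":6,"gripper":60},{"translation":[-108,4,56],"roll":6,"gripper":60},{"translation":[-108,4,56],"roll":6,"gripper":60}]' 10
python3 -m creep '[{"translation":[0,0,0],"roll":0,"gripper":60},{"translation":[0,0,0],"roll":0,"gripper":60}]' 10
python3 - <<'E'
from h import *
s=telemetry.get_obs();a=viewer.camera("wrist");np.save("w14.npy",s,allow_pickle=True);cv2.imwrite("pics/w14.png",a);c=cam("wrist",s)
print(s["position"]);print([(np.round(d["bbox"]).astype(int).tolist(),round(d["p"],2)) for d in viewer.recognise("wrist","board_a")])
h=cv2.cvtColor(a,cv2.COLOR_BGR2HSV);m=((abs(h[...,0].astype(int)-72)<14)&(h[...,1]>90)&(h[...,2]>40)).astype(np.uint8);m[232:]=0
n,l,st,ce=cv2.connectedComponentsWithStats(m);i=1+np.argmax(st[1:,4]);y,x=np.nonzero(l==i);r=cv2.minAreaRect(np.float32(np.c_[x,y]));q=cv2.boxPoints(r);print(st[i],q.round().tolist())
P=np.array([onz(c,u,.006) for u in q]);print(P.round(4).tolist(),P.mean(0))
for k in range(4): v=P[(k+1)%4]-P[k];print(np.linalg.norm(v).round(4),np.degrees(np.arctan2(v[1],v[0])).round(1))
cv2.imwrite("pics/w14c.png",cv2.resize(a[100:240,220:480],None,fx=2.5,fy=2.5))
E
```

```text
time: 27.32
position: [0.4129, -0.1591, 0.2091]
tool_rot: [0.998, -0.056, -0.007, -0.004]
ft_force: [-0.6, 0.2, 0.3]
grip_width: 0.06
grip_force: 0.0
time: 27.48
position: [0.421, -0.1631, 0.2128]
tool_rot: [0.998, -0.055, -0.0, -0.0]
ft_force: [0.1, -0.4, -0.6]
grip_width: 0.0602
grip_force: 0.0
[ 0.42095141 -0.16305487  0.21284352]
[([248, 2, 94, 34], 0.67), ([287, 136, 64, 75], 0.63)]
[ 288  137   65   71 2350] [[285.0, 205.0], [289.0, 136.0], [352.0, 139.0], [349.0, 208.0]]
[[0.3913, -0.1137, 0.006], [0.4765, -0.1304, 0.006], [0.4643, -0.2054, 0.006], [0.378, -0.1938, 0.006]] [ 0.42750377 -0.16084039  0.006     ]
0.0868 -11.1
0.076 -99.3
0.0871 172.3
0.0812 80.5
```

View pics/w14c.png

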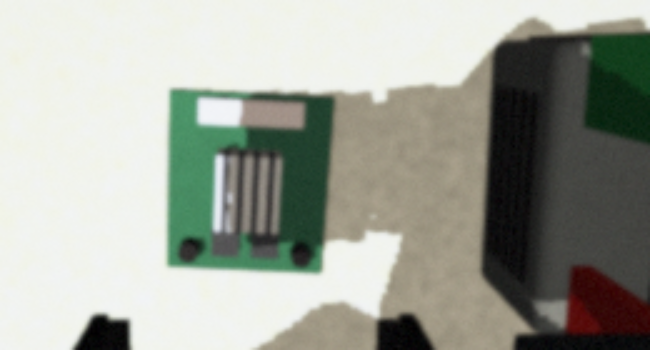

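The green board's corners are at (288,136), (352,139), (349,208) and (287,205), with the heat sink centred at about (319,178).

```bash
python3 - <<'E'
from h import *
s=np.load("w14.npy",allow_pickle=True).item();c=cam("wrist",s)
print(onz(c,(319.2,178),.03));print(go((.4272,-.161,.030),-99.3))
E
```

```text
[ 0.42678115 -0.16144553  0.03      ]
(array([  4.9,  -3. , 183.5]), np.float64(3.0))
```

```bash

python3 -m creep '[{"translation":[5,-3,40],"roll":3,"gripper":60},{"translation":[5,-3,80],"roll":3,"gripper":60},{"translation":[5,-3,120],"roll":3,"gripper":60},{"translation":[5,-3,150],"roll":3,"gripper":60},{"translation":[5,-3,170],"roll":3,"gripper":60}]' 20
python3 -m creep '[{"translation":[0,0,8],"roll":0,"gripper":60},{"translation":[0,0,14],"roll":0,"gripper":60},{"translation":[0,0,14],"roll":0,"gripper":25},{"translation":[0,0,14],"roll":0,"gripper":25},{"translation":[0,0,14],"roll":0,"gripper":25}]' 20
python3 -m creep '[{"translation":[0,0,0],"roll":0,"gripper":20},{"translation":[0,0,0],"roll":0,"gripper":20},{"translation":[0,0,0],"roll":0,"gripper":20},{"translation":[0,0,0],"roll":0,"gripper":20},{"translation":[0,0,0],"roll":0,"gripper":20}]' 20
```

```text
time: 28.0
position: [0.426, -0.1601, 0.0408]
tool_rot: [0.997, -0.081, -0.001, -0.0]
ft_force: [0.8, -0.8, -0.4]
grip_width: 0.0599
grip_force: 0.0
time: 28.42
position: [0.4265, -0.1608, 0.0307]
tool_rot: [0.997, -0.081, 0.001, 0.001]
ft_force: [-0.4, -0.4, -0.5]
grip_width: 0.0472
grip_force: 0.0
time: 28.83
position: [0.4259, -0.1606, 0.0303]
tool_rot: [0.997, -0.081, 0.001, 0.0]
ft_force: [-0.3, 0.1, 6.7]
grip_width: 0.0297
grip_force: 20.0
```

```bash

python3 -m creep '[{"translation":[0,0,-8],"roll":0,"gripper":20},{"translation":[0,0,-25],"roll":0,"gripper":20},{"translation":[0,0,-60],"roll":0,"gripper":20},{"translation":[0,0,-100],"roll":0,"gripper":20},{"translation":[0,0,-140],"roll":0,"gripper":20}]' 20
python3 -m creep '[{"translation":[0,0,-40],"roll":-3,"gripper":20},{"translation":[0,0,-80],"roll":-6,"gripper":20},{"translation":[0,0,-120],"roll":-9,"gripper":20},{"translation":[0,0,-140],"roll":-9,"gripper":20},{"translation":[0,0,-140],"roll":-9,"gripper":20}]' 20
python3 -m creep '[{"translation":[14,20,0],"roll":0,"gripper":20},{"translation":[28,40,0],"roll":0,"gripper":20},{"translation":[41,50,0],"roll":0,"gripper":20},{"translation":[55,52,0],"roll":0,"gripper":20},{"translation":[65,52,0],"roll":0,"gripper":20}]' 20
python3 -m creep '[{"translation":[0,0,0],"roll":0,"gripper":20},{"translation":[0,0,0],"roll":0,"gripper":20}]' 20
python3 - <<'E'
from slope import *
s=telemetry.get_obs();a=viewer.camera("wrist");np.save("w15.npy",s,allow_pickle=True);cv2.imwrite("pics/w15.png",a);c=cam("wrist",s)
print(s["position"],go((.610,-.2652,.150),-90.3))
P=[.616,-.2122,.075,-.006]
print(proj(c,S2W(P,[[x,y,.006] for x,y in ((.045,.093),(.045,.013),(-.045,.013),(-.045,.093))])).round(0).tolist())
E
```

```text
time: 29.25
position: [0.4243, -0.1595, 0.1707]
tool_rot: [0.997, -0.081, -0.001, -0.001]
ft_force: [1.1, -1.3, -2.3]
grip_width: 0.03
grip_force: 20.0
time: 29.67
position: [0.4275, -0.1615, 0.3148]
tool_rot: [1.0, -0.003, 0.005, 0.003]
ft_force: [0.6, -0.7, -2.1]
grip_width: 0.0296
grip_force: 20.0
time: 30.08
position: [0.4901, -0.213, 0.3078]
tool_rot: [1.0, -0.004, -0.001, -0.001]
ft_force: [0.3, -0.6, -2.1]
grip_width: 0.03
grip_force: 20.0
time: 30.25
position: [0.4893, -0.2117, 0.3082]
tool_rot: [1.0, -0.002, -0.002, -0.001]
ft_force: [-0.2, 0.0, -2.1]
grip_width: 0.0298
grip_force: 20.0
[ 0.48931073 -0.21166933  0.30821326] (array([121.7,  53.3, 158.1]), np.float64(0.0))
[[237.0, 29.0], [309.0, 29.0], [311.0, 109.0], [249.0, 109.0]]
```

View pics/w15.png

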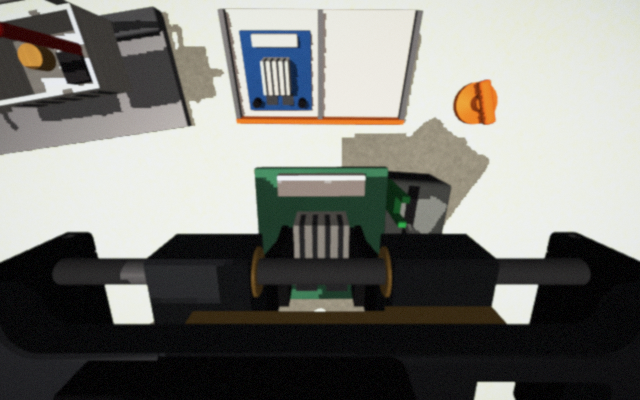

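The blue board is still in its bay at (240–312, 30–108), and the green one is held level. Lowering it into the right bay.

```bash

python3 -m creep '[{"translation":[30,13,0],"roll":0,"gripper":20},{"translation":[60,26,0],"roll":0,"gripper":20},{"translation":[90,40,10],"roll":0,"gripper":20},{"translation":[121,54,30],"roll":0,"gripper":20},{"translation":[121,54,60],"roll":0,"gripper":20}]' 20
python3 -m creep '[{"translation":[0,0,35],"roll":0,"gripper":20},{"translation":[0,0,70],"roll":0,"gripper":20},{"translation":[0,0,95],"roll":0,"gripper":20},{"translation":[0,0,110],"roll":0,"gripper":20},{"translation":[0,0,118],"roll":0,"gripper":20}]' 20
python3 -m creep '[{"translation":[0,0,3],"roll":0,"gripper":20},{"translation":[0,0,6],"roll":0,"gripper":20},{"translation":[0,0,9],"roll":0,"gripper":20},{"translation":[0,0,9],"roll":0,"gripper":20}]' 10
python3 -c "
from h import *
print(go((.610,-.2652,.1055),-90.3))"
```

```text
time: 30.72
position: [0.6175, -0.2713, 0.2518]
tool_rot: [1.0, -0.003, 0.006, 0.004]
ft_force: [1.1, -1.1, -1.7]
grip_width: 0.03
grip_force: 20.0
time: 31.13
position: [0.6082, -0.2656, 0.1282]
tool_rot: [1.0, -0.003, -0.003, -0.002]
ft_force: [-1.0, 0.4, -2.6]
grip_width: 0.0301
grip_force: 20.0
time: 31.47
position: [0.6113, -0.2676, 0.1234]
tool_rot: [1.0, -0.003, 0.001, 0.0]
ft_force: [-0.3, 0.2, -2.1]
grip_width: 0.0298
grip_force: 10.0
(array([-1.4, -2.4, 17.9]), np.float64(-0.0))
```

```bash

python3 -m creep '[{"translation":[-1,-2,4],"roll":0,"gripper":20},{"translation":[-1,-2,8],"roll":0,"gripper":20},{"translation":[-1,-2,10],"roll":0,"gripper":20},{"translation":[-1,-2,10],"roll":0,"gripper":20}]' 10
python3 -m creep '[{"translation":[0,0,2],"roll":0,"gripper":20},{"translation":[0,0,4],"roll":0,"gripper":20},{"translation":[0,0,4],"roll":0,"gripper":20}]' 8
python3 -m creep '[{"translation":[0,0,2],"roll":0,"gripper":20},{"translation":[0,0,4],"roll":0,"gripper":20},{"translation":[0,0,4],"roll":0,"gripper":20}]' 8
python3 -m creep '[{"translation":[0,0,0],"roll":0,"gripper":33},{"translation":[0,0,0],"roll":0,"gripper":38},{"translation":[0,0,0],"roll":0,"gripper":42},{"translation":[0,0,0],"roll":0,"gripper":42},{"translation":[0,0,0],"roll":0,"gripper":42}]' 8
```

```text
time: 31.8
position: [0.6094, -0.2654, 0.1124]
tool_rot: [1.0, -0.003, -0.0, 0.0]
ft_force: [-2.9, -0.5, 0.6]
grip_width: 0.03
grip_force: 10.0
time: 32.05
position: [0.6098, -0.2652, 0.108]
tool_rot: [1.0, -0.003, -0.0, -0.0]
ft_force: [-0.7, 0.5, -1.3]
grip_width: 0.0298
grip_force: 8.0
time: 32.3
position: [0.61, -0.2653, 0.1043]
tool_rot: [1.0, -0.003, 0.0, -0.0]
ft_force: [-1.2, -0.8, 0.4]
grip_width: 0.0298
grip_force: 8.0
time: 32.72
position: [0.6101, -0.2653, 0.1045]
tool_rot: [1.0, -0.003, 0.0, 0.0]
ft_force: [0.7, -0.8, -0.5]
grip_width: 0.041
grip_force: 0.0
```

```bash

python3 -m creep '[{"translation":[0,0,-15],"roll":0,"gripper":42},{"translation":[0,0,-40],"roll":0,"gripper":50},{"translation":[-25,0,-70],"roll":0,"gripper":60},{"translation":[-55,0,-95],"roll":0,"gripper":60},{"translation":[-85,-10,-120],"roll":0,"gripper":60}]' 10
python3 -m creep '[{"translation":[-15,-30,-30],"roll":0,"gripper":60},{"translation":[-35,-60,-60],"roll":0,"gripper":60},{"translation":[-45,-60,-80],"roll":0,"gripper":60},{"translation":[-45,-60,-80],"roll":0,"gripper":60},{"translation":[-45,-60,-80],"roll":0,"gripper":60}]' 10
python3 - <<'E'
from slope import *
s=telemetry.get_obs();a=viewer.camera("wrist");np.save("w16.npy",s,allow_pickle=True);cv2.imwrite("pics/w16.png",a);c=cam("wrist",s)
print(s["position"])
P=[.616,-.2122,.075,-.006]
for o in (.053,-.053): print(proj(c,S2W(P,[[x,y+o,.006] for x,y in ((.045,.04),(.045,-.04),(-.045,-.04),(-.045,.04))])).round(0).tolist())
b=viewer.camera("scene");cv2.imwrite("pics/scene2.png",b);cv2.imwrite("pics/comb.png",np.vstack([cv2.resize(a[0:235,0:640],(700,257)),cv2.resize(b[120:320,160:430],(450,333))[:, :].copy() if 0 else cv2.copyMakeBorder(cv2.resize(b[120:320,160:430],(450,333)),0,0,0,250,cv2.BORDER_CONSTANT)]))
E
```

```text
time: 33.13
position: [0.5248, -0.2564, 0.2257]
tool_rot: [1.0, -0.003, 0.001, 0.001]
ft_force: [-0.8, 0.2, 0.9]
grip_width: 0.0573
grip_force: 0.0
time: 33.55
position: [0.4807, -0.1946, 0.3065]
tool_rot: [1.0, -0.003, 0.002, 0.001]
ft_force: [-0.4, 0.5, -0.2]
grip_width: 0.0598
grip_force: 0.0
[ 0.48072891 -0.19463976  0.30649714]
[[251.0, 21.0], [324.0, 21.0], [323.0, 104.0], [261.0, 104.0]]
[[348.0, 21.0], [421.0, 21.0], [406.0, 104.0], [344.0, 104.0]]
```

View pics/comb.png

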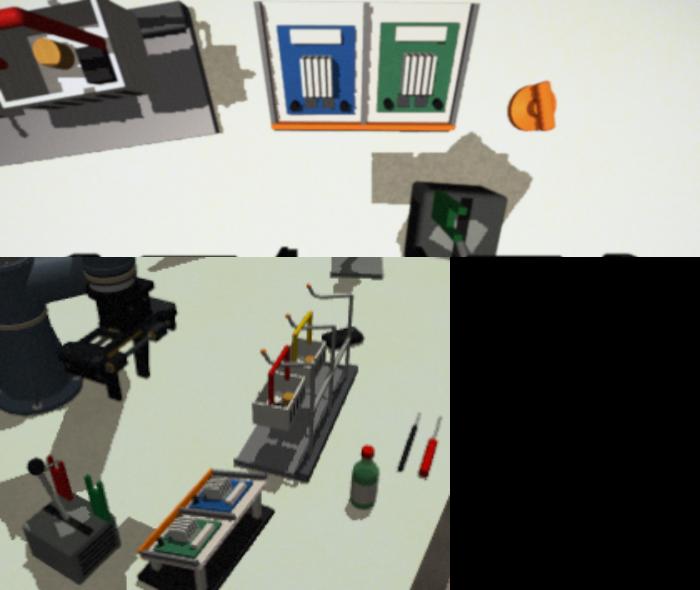

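Both boards lie flat and centred in their bays, and red and yellow hang on hooks 1 and 2. The lever is still at the red fork and nothing else has been disturbed. Now the lever to green.

```bash

python3 -m creep '[{"translation":[-21,26,0],"roll":0,"gripper":60},{"translation":[-42,52,0],"roll":0,"gripper":60},{"translation":[-64,79,0],"roll":0,"gripper":60},{"translation":[-86,106,0],"roll":0,"gripper":60},{"translation":[-107,132,0],"roll":0,"gripper":60}]' 10
python3 -m creep '[{"translation":[0,0,0],"roll":-7,"gripper":60},{"translation":[0,0,0],"roll":-14,"gripper":60},{"translation":[0,0,0],"roll":-21,"gripper":60},{"translation":[0,0,0],"roll":-28,"gripper":60},{"translation":[0,0,0],"roll":-35,"gripper":60}]' 10
python3 -m creep '[{"translation":[0,0,0],"roll":-7,"gripper":60},{"translation":[0,0,0],"roll":-14,"gripper":60},{"translation":[0,0,0],"roll":-21,"gripper":60},{"translation":[0,0,0],"roll":-28,"gripper":60},{"translation":[0,0,0],"roll":-35,"gripper":60}]' 10
python3 -m creep '[{"translation":[0,0,0],"roll":-7,"gripper":60},{"translation":[0,0,0],"roll":-14,"gripper":60},{"translation":[0,0,0],"roll":-15,"gripper":60},{"translation":[0,0,0],"roll":-15,"gripper":60}]' 10
python3 - <<'E'
from h import *
s=telemetry.get_obs();a=viewer.camera("wrist");np.save("w17.npy",s,allow_pickle=True);cv2.imwrite("pics/w17.png",a);c=cam("wrist",s)
print(s["position"],go((.3744,-.3273,.186),-4.8))
g=cv2.GaussianBlur(a,(5,5),0).max(2);p=proj(c,[.3744,-.3273,.178])[0];print("pred",p)
x0,y0=int(p[0])-25,int(p[1])-25;m=(g[y0:y0+50,x0:x0+50]<45).astype(np.uint8);n,l,st,ce=cv2.connectedComponentsWithStats(m);print([(st[i].tolist(),(ce[i]+[x0,y0]).round(1).tolist()) for i in range(1,n) if st[i,4]>100])
t=viewer.camera("top");cv2.imwrite("pics/top3.png",t);print([(np.round(d["bbox"]).astype(int).tolist(),round(d["p"],2)) for d in viewer.recognise("top","board_a")])
E
```

```text
time: 34.07
position: [0.3714, -0.3274, 0.3026]
tool_rot: [1.0, -0.003, -0.001, -0.001]
ft_force: [0.2, -0.1, 0.4]
grip_width: 0.0597
grip_force: 0.0
time: 34.48
position: [0.3723, -0.3266, 0.3024]
tool_rot: [0.954, 0.3, -0.001, -0.002]
ft_force: [-0.4, -0.6, -0.3]
grip_width: 0.0597
grip_force: 0.0
time: 34.9
position: [0.3725, -0.3264, 0.3025]
tool_rot: [0.819, 0.573, -0.0, -0.002]
ft_force: [0.4, -0.1, -0.4]
grip_width: 0.0598
grip_force: 0.0
time: 35.23
position: [0.3725, -0.3262, 0.303]
tool_rot: [0.74, 0.672, 0.0, -0.001]
ft_force: [-0.3, -0.2, -0.0]
grip_width: 0.0602
grip_force: 0.0
[ 0.37247698 -0.32621832  0.30298335] (array([ -1.1,   2.2, 117.3]), np.float64(-0.7))
pred [322.57021719 196.64791319]
[([14, 12, 25, 28, 531], [322.7, 196.8])]
[([407, 174, 20, 28], 0.84)]
```

The knob is unchanged. I've used up the picture views, so I'll check by colour where both boards are in the top image.

```bash
python3 - <<'E'
from slope import *
a=cv2.imread("pics/top3.png");h=cv2.cvtColor(a,cv2.COLOR_BGR2HSV);ct=cam("top");P=[.616,-.2122,.075,-.006]
for n,hu,w,o in (("blue",108,10,.053),("green",72,14,-.053)):
    m=((abs(h[...,0].astype(int)-hu)<w)&(h[...,1]>90)&(h[...,2]>30)).astype(np.uint8)
    k,l,st,ce=cv2.connectedComponentsWithStats(m)
    q=proj(ct,S2W(P,[[x,y+o,.006] for x,y in ((.045,.04),(.045,-.04),(-.045,-.04),(-.045,.04))]))
    print(n,[(st[i].tolist(),ce[i].round(1).tolist()) for i in range(1,k) if st[i,4]>60],"want",q.min(0).round(1),q.max(0).round(1))
E
```

```text
blue [([486, 113, 68, 45, 728], [513.8, 136.8]), ([374, 177, 22, 24, 299], [384.0, 189.3])] want [373.  174.9] [396.6 200.4]
green [([404, 176, 23, 24, 224], [414.2, 187.3])] want [403.4 174.4] [427.4 199.9]
```

Both boards match their bays. Throwing the lever to green.

```bash

python3 -m creep '[{"translation":[-1,2,40],"roll":-1,"gripper":60},{"translation":[-1,2,80],"roll":-1,"gripper":60},{"translation":[-1,2,117],"roll":-1,"gripper":60},{"translation":[-1,2,117],"roll":-1,"gripper":20},{"translation":[-1,2,117],"roll":-1,"gripper":20}]' 10
python3 -m creep '[{"translation":[0,0,0],"roll":0,"gripper":20},{"translation":[0,0,0],"roll":0,"gripper":20},{"translation":[0,0,0],"roll":0,"gripper":20},{"translation":[0,0,0],"roll":0,"gripper":20},{"translation":[0,0,0],"roll":0,"gripper":20}]' 10
python3 -m creep '[{"translation":[0,18,-6],"roll":0,"gripper":20},{"translation":[0,36,-9],"roll":0,"gripper":20},{"translation":[0,54,-9],"roll":0,"gripper":20},{"translation":[0,72,-6],"roll":0,"gripper":20},{"translation":[0,90,0],"roll":0,"gripper":20}]' 10
python3 -m creep '[{"translation":[0,0,0],"roll":0,"gripper":20},{"translation":[0,0,0],"roll":0,"gripper":20},{"translation":[0,0,0],"roll":0,"gripper":20}]' 10
python3 -m creep '[{"translation":[0,0,0],"roll":0,"gripper":32},{"translation":[0,0,0],"roll":0,"gripper":45},{"translation":[0,0,0],"roll":0,"gripper":60},{"translation":[0,0,0],"roll":0,"gripper":60},{"translation":[0,0,0],"roll":0,"gripper":60}]' 10
python3 -m creep '[{"translation":[0,0,-30],"roll":0,"gripper":60},{"translation":[0,0,-65],"roll":0,"gripper":60},{"translation":[0,0,-100],"roll":0,"gripper":60},{"translation":[0,0,-120],"roll":0,"gripper":60},{"translation":[0,0,-120],"roll":0,"gripper":60}]' 10
cat > fin.py <<'E'
from slope import *
s=telemetry.get_obs();a=viewer.camera("wrist");cv2.imwrite("pics/w18.png",a);c=cam("wrist",s);print(s["position"])
sg=np.array([.4643,-.3345,.178]);p=proj(c,sg)[0]
g=cv2.GaussianBlur(a,(5,5),0).max(2);x0,y0=int(p[0])-25,int(p[1])-25;m=(g[y0:y0+50,x0:x0+50]<45).astype(np.uint8);n,l,st,ce=cv2.connectedComponentsWithStats(m)
print("want",p,[(st[i].tolist(),(ce[i]+[x0,y0]).round(1).tolist()) for i in range(1,n) if st[i,4]>100])
h=cv2.cvtColor(a,cv2.COLOR_BGR2HSV);gm=((abs(h[...,0].astype(int)-65)<15)&(h[...,1]>130)).astype(np.uint8);gm[232:]=0
k,l,st,ce=cv2.connectedComponentsWithStats(gm);print("green",[st[i].tolist() for i in range(1,k) if st[i,4]>40],proj(c,[.4657,-.2975,.166]))
t=viewer.camera("top");h=cv2.cvtColor(t,cv2.COLOR_BGR2HSV)
for n,hu,w in (("blue",108,10),("green",72,14),("yellow",26,7),("red",2,5)):
    m=((abs(h[...,0].astype(int)-hu)<w)&(h[...,1]>90)&(h[...,2]>30)).astype(np.uint8);k,l,st,ce=cv2.connectedComponentsWithStats(m)
    print(n,[(st[i].tolist(),ce[i].round(1).tolist()) for i in range(1,k) if st[i,4]>35])
E
python3 fin.py
```

```text
time: 35.8
position: [0.3738, -0.3262, 0.1862]
tool_rot: [0.734, 0.68, 0.0, -0.003]
ft_force: [-0.2, -0.7, 1.3]
grip_width: 0.0532
grip_force: 0.0
time: 36.22
position: [0.3746, -0.3279, 0.1892]
tool_rot: [0.733, 0.68, -0.001, 0.001]
ft_force: [-3.0, -0.7, 7.5]
grip_width: 0.027
grip_force: 10.0
time: 36.63
position: [0.4644, -0.3344, 0.189]
tool_rot: [0.733, 0.68, -0.001, 0.0]
ft_force: [-2.5, -1.2, 1.8]
grip_width: 0.0268
grip_force: 10.0
time: 36.88
position: [0.4656, -0.3346, 0.1887]
tool_rot: [0.734, 0.68, 0.001, 0.002]
ft_force: [4.5, 0.5, 3.5]
grip_width: 0.027
grip_force: 10.0
time: 37.3
position: [0.4629, -0.3334, 0.187]
tool_rot: [0.733, 0.68, -0.0, -0.001]
ft_force: [-0.4, -0.1, -0.2]
grip_width: 0.0509
grip_force: 0.0
time: 37.72
position: [0.4656, -0.3358, 0.3126]
tool_rot: [0.733, 0.68, -0.0, 0.005]
ft_force: [-0.0, -1.0, 1.0]
grip_width: 0.0597
grip_force: 0.0
[ 0.46563099 -0.33578207  0.312598  ]
want [317.94334209 190.89776113] [([0, 2, 19, 9, 109], [302.3, 170.5]), ([15, 3, 25, 35, 543], [319.5, 187.9])]
green [[301, 142, 32, 15, 347]] [[316.45541389 152.258992  ]]
blue [([486, 113, 68, 45, 737], [514.0, 136.9]), ([374, 177, 22, 24, 298], [384.1, 189.3])]
green [([329, 130, 11, 10, 55], [333.7, 135.2]), ([404, 176, 23, 24, 218], [414.0, 187.2]), ([426, 226, 8, 10, 49], [429.2, 230.4])]
yellow [([418, 112, 16, 18, 217], [425.2, 120.4]), ([261, 189, 34, 9, 128], [276.9, 192.9]), ([48, 235, 20, 24, 191], [59.3, 246.3])]
red [([275, 113, 28, 8, 135], [288.4, 116.9]), ([331, 127, 7, 7, 39], [334.1, 129.9]), ([305, 182, 33, 9, 102], [321.3, 186.0]), ([10, 237, 21, 23, 320], [20.0, 248.5]), ([424, 253, 9, 9, 41], [427.7, 256.0])]
```

```bash

python3 -m creep '[{"translation":[0,0,-25],"roll":0,"gripper":60},{"translation":[0,0,-25],"roll":0,"gripper":60},{"translation":[0,0,-25],"roll":0,"gripper":60},{"translation":[0,0,-25],"roll":0,"gripper":60},{"translation":[0,0,-25],"roll":0,"gripper":60}]' 10
python3 fin.py; python3 -c "
from h import *
print(proj(cam('top'),[[.5957,.1951,.232],[.6147,.0561,.232]]))"
```

```text
time: 38.23
position: [0.4634, -0.3333, 0.3305]
tool_rot: [0.733, 0.68, -0.0, -0.002]
ft_force: [0.3, 0.0, -0.4]
grip_width: 0.0601
grip_force: 0.0
[ 0.46344786 -0.33325158  0.33045722]
want [321.62609874 189.96995712] [([16, 5, 23, 33, 479], [323.3, 187.8])]
green [[306, 145, 30, 13, 303]] [[320.3197787  153.69255094]]
blue [([486, 113, 68, 45, 739], [514.1, 136.8]), ([374, 177, 22, 24, 295], [384.1, 189.4])]
green [([329, 130, 11, 9, 53], [333.6, 135.2]), ([404, 176, 23, 24, 213], [414.0, 187.0]), ([426, 226, 8, 10, 47], [429.3, 230.6])]
yellow [([418, 112, 16, 18, 218], [425.2, 120.3]), ([261, 190, 34, 8, 127], [276.7, 192.9]), ([48, 235, 20, 24, 197], [59.5, 246.1])]
red [([275, 113, 28, 8, 135], [288.5, 117.0]), ([331, 127, 7, 7, 39], [334.1, 129.9]), ([305, 182, 33, 9, 96], [321.3, 185.9]), ([10, 237, 21, 23, 321], [19.9, 248.4]), ([424, 252, 9, 10, 52], [428.0, 256.4])]
[[277.62728476 192.34293103]
 [321.7515331  185.27190535]]
```

All positions check out: both bars are within about 1 px of their seats, the boards are in their bays, and the knob is at green.

```bash
python3 -c "
from rig import hand_in
print(hand_in())"
```

```text
the job is handed in; nothing more can be done
None
```

I finished the job and handed it in at about 38 s: lever to red, both baskets (red and yellow) hung, both boards flat in the bays, lever to green; my last check agreed, but no verdict came back, and I viewed 15 pictures, one over the limit of 14.

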